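Unload the degreasing tank, scrub it out and put it back under the extractor

ROBOT

A 6-joint arm with a two-finger parallel gripper is mounted at the origin on the work surface. World frame = base frame: x ahead of the robot, y to its left, z up, the work surface at z = 0. Lengths are in m, angles in rad, forces in N, time in s.
With the tool pointing down it reaches from about 0.425 to 0.95 m from the base axis. Payload 3.5 kg.
Tool frame: the origin (TCP) lies midway between the tips of the shut fingers; the grasp point (between the pads) lies 19 mm behind it; z points along the fingers, y is the line along which they close (so a half turn about z gives the same grasp; the last joint's range is limited). The gripper opens to 85 mm and grips with 20 to 120 N. Pads are 22 mm wide; open, the fingers measure 114 mm over their backs; the gripper's body (76 mm by 85 mm) begins 54 mm behind the grasp point. The pads swing forward as they close: fully open they stand 13 mm farther back than shut.
Start: joints at [-1.345, 0.286, 1.577, -0, 1.279, -0.15], TCP at [0.248, -0.628, 0.231] pointing down, gripper open.
Joint ranges: [-2.77, 2.77], [-0.9, 2.22], [0.21, 2.48], [-1.53, 4.67], [0.24, 2.81], [-2.84, 2.84]. Speed limits (rad/s): [2.79, 2.79, 3.14, 3.14, 3.14, 3.14].

INTERFACE

Orientations are given as a unit quaternion [x, y, z, w].
In Python, from plant import ctrl gives the robot as it stands.
- The arm moves only by the tool send_rows, never from a script. Its argument "series" is a list that holds one entry, the list of rows, each a list of 7 numbers: the shift along the tool's x, y, z in cm, then the turn, a rotation vector about the tool's x, y, z in rad, then the opening, from -1 (shut) to 1 (fully open). In form: [[[x, y, z, rx, ry, rz, jaw], ...]]. A call has 1 to 10 rows; each row shifts and turns the commanded pose from where the row before left it, along the tool's axes as they then stand; what a row does not reach is not made up. A row lasts 1/8 s, in which the tool goes at most 62.5 mm and 10.7 degrees, less where a joint would pass 70% of its speed; a pose out of reach is approached as far as the arm can. A call is refused whole if a number of a shift passes 6.25 or a number of a turn 0.188, either way. A call with a gripper value outside its range is refused whole. The fingers move at their own pace and stop on an object; "force" is the grip in N (left out, the last holds). Time passes only in rows, so rows that do not move let the fingers close. It gives the time, the measured TCP pose, the force, the opening and the grip force at its end, in the units of the state.
- ctrl.get_state(): the state, without advancing time (a new reading comes with each control period).
- ctrl.read_camera(name): name is "scene" or "top"; returns a dict with "img" (384x512x3 uint8, red, green, blue), "fx", "fy", "cx", "cy" (pixels), "R" (3x3) and "t" (3): a world point X has camera coordinates R X + t. Camera axes: x right, y down, z forward; pixel columns grow to the right and rows downward; lengths in m; the calibration is good to about 2 mm. A picture is of the moment at which its call begins. There is no depth.
- ctrl.sign_off(): hands the job in; it is judged then, once.
The state is a dict: "time": time; "qpos": joint angles; "dq": joint speeds; "joint_efforts": joint torques, N m; "eef_pos": TCP position; "tcp_rot": TCP orientation; "contact_force": force on the tool from outside, world axes, zero at the start; "wrist_torque": the same for the moment, N m; "opening": opening from 0.0 (shut) to 1.0 (fully open); "finger_force": force on a finger pad.
Only numpy, scipy, OpenCV 4.12 (cv2) and the standard library are available. Lean on these libraries where they do the work, as an engineer would, in place of code of your own. Each camera call takes 0.05 s, during which the arm holds its last target. There are 200 camera calls.

TASK

The mould plates have finished degreasing and the tank is drained: swing the extractor hood right clear of the tank, draw every plate straight up out of the tank by its top edge and lower it (no dropping) upright into a slot of the wooden draining rack, one plate to a slot. When all the plates are racked, scrub the empty tank inside with the long brush, at the end nearer the robot first and then at the far end: at each end push the brush down to the floor, draw it up and push it down again. Then stand the brush back head down in its pot and swing the hood back over the middle of the tank; do not knock the green bottle or the white dish about.

Things in the scene. Friction and masses are not known exactly. Their poses are not given: they have to be found in the camera images.
- fume_arm (a joint): swing angle (rad) of the extractor's duct arm about its upright column. 0: the arm points along the column base's -x axis (towards the robot's side); growing values swing the hood to the left (+y), away from the tank and from the rack; range -0.65 to 1.25. At the start the hood is above the tank. It turns stiffly with about 1.5 N at the grip and stays where it is left.
- fume_hinge (a point): point on the vertical hinge axis of the extractor arm, in its white upright column (56 mm thick, base plate 110 mm across); 255 mm above the bench; its axes are those of the column base (x away from the robot). The metal duct arm (44 mm thick) runs level at this height, from the axis 270 mm out to the hood.
- hood_grip (a point): point to grip on the black upright round handle, 18 mm thick, on top of the hood; the point is 315 mm above the bench on the hood's centre line, 270 mm from the hinge axis; the handle's free length runs from 284 to 340 mm above the bench. The handle may turn between the fingers as the arm swings.
- hood_mouth (a point): centre of the hood's round mouth, facing down, 191 mm above the bench, straight below hood_grip. The white hood is a cone 168 mm across the mouth.
- tank: fixed stainless wash tank, open at the top, outside 234 (x) x 112 (y) x 85 mm high; origin at the centre of its underside, x along its length (away from the robot). Inside 222 x 100 mm, floor 8 mm above the bench. White plastic rails 10 mm thick on both long walls, up to 75 mm above the bench, leave 80 mm free between them and have four facing slots, 13 mm wide, at x = -69, -23, 23 and 69 mm.
- tank_floor (a point): centre of the tank's inner floor, 8 mm above the tank's origin; axes as the tank.
- rack: loose heavy beech draining rack, 252 (x) x 128 (y) x 72 mm high; origin at the centre of its underside, x along its length. Its floor is 12 mm up. Side rails with five facing slots, 16 mm wide in x, at x = -92, -46, 0, 46 and 92 mm; a plate standing in a slot has 102 mm of room in y between the outer walls, and the slots are open from the rack's floor to the top of the rails (72 mm).
- brush_pot: loose heavy white stoneware pot, round, 80 mm across and 80 mm high, inside 68 mm across, inner floor 8 mm up; origin at the centre of its underside. The brush stands in it.
- brush: long scrubbing brush, 170 mm long, standing head down: round head 70 mm long, of soft bristles 64 mm across that give way to whatever they touch, on a solid core 42 mm across; then a round wooden handle 16 mm thick and 100 mm long. Origin at the centre of the head's flat lower end, z along the handle (up).
- dropper: small green glass bottle, 42 mm across, 115 mm high; leave it alone; origin at the centre of its underside.
- dish: white ceramic dish, 96 mm across, 26 mm high; leave it alone; origin at the centre of its underside.
- plate1: flat aluminium mould plate, 8 mm thick (x), 90 mm wide (y), 120 mm high (z); origin at the centre of its lower edge. At the start it stands on the tank's floor in a slot, its top 128 mm above the bench, 43 mm above the tank's rim. Two to four of the four alike plates are there.
- plate2: flat aluminium mould plate, 8 mm thick (x), 90 mm wide (y), 120 mm high (z); origin at the centre of its lower edge. At the start it stands on the tank's floor in a slot, its top 128 mm above the bench, 43 mm above the tank's rim. Two to four of the four alike plates are there.
- plate3: flat aluminium mould plate, 8 mm thick (x), 90 mm wide (y), 120 mm high (z); origin at the centre of its lower edge. At the start it stands on the tank's floor in a slot, its top 128 mm above the bench, 43 mm above the tank's rim. Two to four of the four alike plates are there.
- plate4: flat aluminium mould plate, 8 mm thick (x), 90 mm wide (y), 120 mm high (z); origin at the centre of its lower edge. At the start it stands on the tank's floor in a slot, its top 128 mm above the bench, 43 mm above the tank's rim. Two to four of the four alike plates are there.
Mind the look-alikes: they are no part of the job. Of the things shaped like the brush, the grey one is meant.

How it is judged:
On the way, in this order (a step that is already met when the one before it is completed fails the run):
1. the hood has been swung clear of the tank (its centre more than 210 mm from the tank's centre, seen from above) (horizontal distance between hood_mouth and tank above 0.21 m), for 0.2 s.
2. every plate stands upright in the draining rack, let go (z of each of plate1, plate2, plate3, plate4 in the frame of rack below 0.02 m and x of plate1 in the frame of rack between -0.115 and 0.115 m and y of plate1 in the frame of rack between -0.016 and 0.016 m and angle between each of plate1, plate2, plate3, plate4's own z axis and vertical below 0.2 rad and angle between the x axis of each of plate1, plate2, plate3, plate4 and the x axis of rack, either way round below 0.2 rad and x of plate2 in the frame of rack between -0.115 and 0.115 m and y of plate2 in the frame of rack between -0.016 and 0.016 m and x of plate3 in the frame of rack between -0.115 and 0.115 m and y of plate3 in the frame of rack between -0.016 and 0.016 m and x of plate4 in the frame of rack between -0.115 and 0.115 m and y of plate4 in the frame of rack between -0.016 and 0.016 m and contact force between the fingers and plate1 below 0.2 N and contact force between the fingers and plate2 below 0.2 N and contact force between the fingers and plate3 below 0.2 N and contact force between the fingers and plate4 below 0.2 N), for 0.3 s.
3. near end of the tank: brush down to within 15 mm of the floor (y of brush in the frame of tank_floor between -0.04 and 0.04 m and x of brush in the frame of tank_floor between -0.111 and -0.045 m and z of brush in the frame of tank_floor below 0.015 m and angle between brush's own z axis and vertical below 0.35 rad), for 0.1 s.
4. near end: brush drawn up by at least 40 mm off the floor (y of brush in the frame of tank_floor between -0.04 and 0.04 m and x of brush in the frame of tank_floor between -0.111 and -0.045 m and z of brush in the frame of tank_floor above 0.04 m), for 0.1 s.
5. near end: brush down to the floor again (all of step 3), for 0.1 s.
6. far end of the tank: brush down to within 15 mm of the floor (y of brush in the frame of tank_floor between -0.04 and 0.04 m and x of brush in the frame of tank_floor between 0.045 and 0.111 m and z of brush in the frame of tank_floor below 0.015 m and angle between brush's own z axis and vertical below 0.35 rad), for 0.1 s.
7. far end: brush drawn up by at least 40 mm off the floor (y of brush in the frame of tank_floor between -0.04 and 0.04 m and x of brush in the frame of tank_floor between 0.045 and 0.111 m and z of brush in the frame of tank_floor above 0.04 m), for 0.1 s.
8. far end: brush down to the floor again (all of step 6), for 0.1 s.
9. the brush stands back in its pot, let go (horizontal distance between brush and brush_pot below 0.022 m and z of brush in the frame of brush_pot below 0.022 m and angle between brush's own z axis and vertical below 0.25 rad and angle between brush_pot's own z axis and vertical below 0.1 rad and contact force between the fingers and brush below 0.2 N), for 0.3 s.
At the end, for the whole second after the job is handed in: Every plate that was there stands at rest, upright (within 0.2 rad) and along the slots, on the draining rack's floor between its rails, one to a slot; the brush stands head down in its upright pot; the hood is at rest with its centre within 60 mm of the tank's centre, seen from above (all of step 9 and z of each of plate1, plate2, plate3, plate4 in the frame of rack below 0.02 m and x of plate1 in the frame of rack between -0.115 and 0.115 m and y of plate1 in the frame of rack between -0.016 and 0.016 m and angle between each of plate1, plate2, plate3, plate4's own z axis and vertical below 0.2 rad and angle between the x axis of each of plate1, plate2, plate3, plate4 and the x axis of rack, either way round below 0.2 rad and x of plate2 in the frame of rack between -0.115 and 0.115 m and y of plate2 in the frame of rack between -0.016 and 0.016 m and x of plate3 in the frame of rack between -0.115 and 0.115 m and y of plate3 in the frame of rack between -0.016 and 0.016 m and x of plate4 in the frame of rack between -0.115 and 0.115 m and y of plate4 in the frame of rack between -0.016 and 0.016 m and linear speed of each of plate1, plate2, plate3, plate4 below 0.03 m/s and horizontal distance between hood_mouth and tank below 0.06 m and velocity of joint fume_arm between -0.05 and 0.05 rad/s and angle between rack's own z axis and vertical below 0.1 rad); the robot touches nothing.
It fails at once if a plate is dropped (falls faster than 1 m/s while the fingers do not hold it, as when let go 50 mm up) ((linear speed of plate1 above 1 m/s and contact force between the fingers and plate1 below 0.1 N) or (linear speed of plate2 above 1 m/s and contact force between the fingers and plate2 below 0.1 N) or (linear speed of plate3 above 1 m/s and contact force between the fingers and plate3 below 0.1 N) or (linear speed of plate4 above 1 m/s and contact force between the fingers and plate4 below 0.1 N)).
It fails at once if the green bottle or the white dish is knocked about (moved more than 40 mm or tipped over) (distance of any of dropper, dish from where it was at the start of the episode above 0.04 m or angle between any of dropper, dish's own z axis and vertical above 0.5 rad).
Of plate1, plate2, plate3, plate4 only 2 to 4 are there at a start; the rules pass over those that are not, and their reading is None.
At some moment in a run one of brush_pot, rack may be knocked a few centimetres aside while the robot is not near it.
It also fails if it takes over 210 s, if anything falls off the work surface, if the arm or the gripper's body presses on something with over 40 N, if the wrist force passes 120 N, or if a joint passes its speed limit or range.

## Working session

There is one attempt and no reset: what is moved stays moved. The work goes in short steps, Python scripts to look and compute and a tool call to move; the robot and the scene stay as the last step left them, time stands still between calls to the robot, and variables do not carry over. Pictures are saved under pics/ and viewed, at most 17 in all, crops included, and the job is handed in when it is done.

Besides the shell and the picture viewer there is one more tool, called after ">>>" as name(argument=value, ...) on one line, values as JSON. send_rows: Moves the arm, as the interface text tells. Its arguments: {"type":"object","properties":{"series":{"type":"array"},"force":{"type":"number"}},"required":["series"]}

```bash
mkdir -p pics; ls; cat > h.py <<'E'
import numpy as np, cv2
from plant import ctrl
def cam(n):
    return ctrl.read_camera(n)
def proj(c,X):
    p=np.array(c["R"])@np.array(X,float)+np.array(c["t"]); return np.array([c["fx"]*p[0]/p[2]+c["cx"],c["fy"]*p[1]/p[2]+c["cy"]])
def ray(c,u,v):
    R=np.array(c["R"]);d=R.T@np.array([(u-c["cx"])/c["fx"],(v-c["cy"])/c["fy"],1]);return -R.T@np.array(c["t"]),d/np.linalg.norm(d)
def onz(c,u,v,z):
    o,d=ray(c,u,v);return o+d*(z-o[2])/d[2]
def tri(c1,p1,c2,p2):
    A=[];b=[]
    for c,p in((c1,p1),(c2,p2)):
        o,d=ray(c,*p);M=np.eye(3)-np.outer(d,d);A.append(M);b.append(M@o)
    X=np.linalg.lstsq(np.vstack(A),np.hstack(b),rcond=None)[0]
    return X
def save(c,name,box=None,s=1):
    im=cv2.cvtColor(np.array(c["img"]),cv2.COLOR_RGB2BGR)
    if box: im=im[box[1]:box[3],box[0]:box[2]]
    cv2.imwrite("pics/"+name,cv2.resize(im,None,fx=s,fy=s,interpolation=cv2.INTER_CUBIC))
E
python3 - <<'E'
from h import *
import pickle
for n in("scene","top"):
    c=cam(n);pickle.dump(c,open(n+"0.pkl","wb"));save(c,n+"0.png",None,1.5)
    print(n,c["fx"],np.round(ray(c,256,192),3))
print(ctrl.get_state())
E
```

```text
pics
scene 380.5367862078764 [[ 1.368  0.827  1.081]
 [-0.584 -0.495 -0.644]]
top 378.70399031142273 [[ 4.140e-01  1.480e-01  1.628e+00]
 [ 9.300e-02 -1.000e-03 -9.960e-01]]
{'time': 0.1, 'qpos': array([-1.34499149e+00,  2.87108064e-01,  1.57799359e+00, -7.50313909e-06,
        1.27858249e+00, -1.49978616e-01]), 'dq': array([ 1.33848338e-03, -4.51039467e-04, -3.44328018e-03, -3.19535550e-04,
       -1.02451574e-04,  5.74736623e-05]), 'joint_efforts': array([ 4.40485410e-04, -4.07295513e+01, -2.93698668e+01, -1.81475434e-04,
        3.42116829e-03, -3.15972869e-06]), 'eef_pos': array([ 0.2476354 , -0.6273181 ,  0.23008486]), 'tcp_rot': array([ 9.82399479e-01,  1.86789107e-01, -4.32267942e-05, -1.04485800e-03]), 'contact_force': array([ 0.40940126, -0.32820046, -0.1458972 ]), 'wrist_torque': array([-0.04033721,  0.06449026, -0.00985803]), 'finger_force': 0.0, 'opening': 1.0033334055983412}
```

View pics/scene0.png

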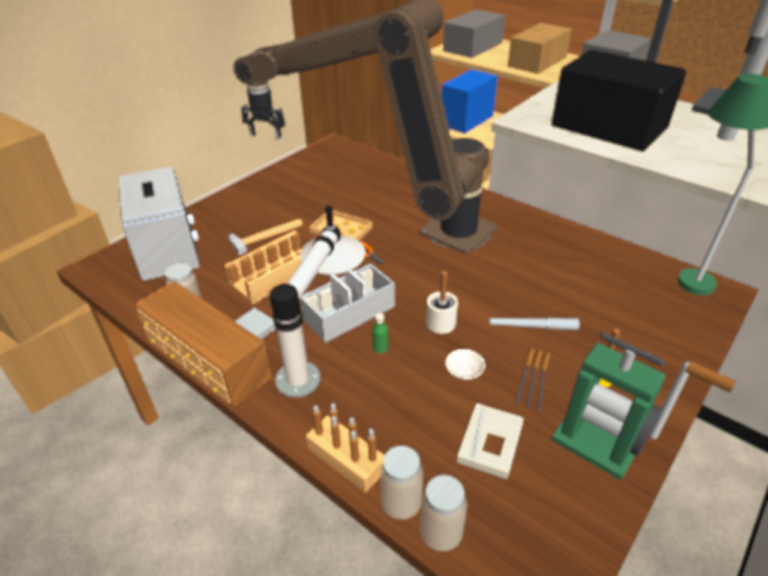

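View pics/top0.png

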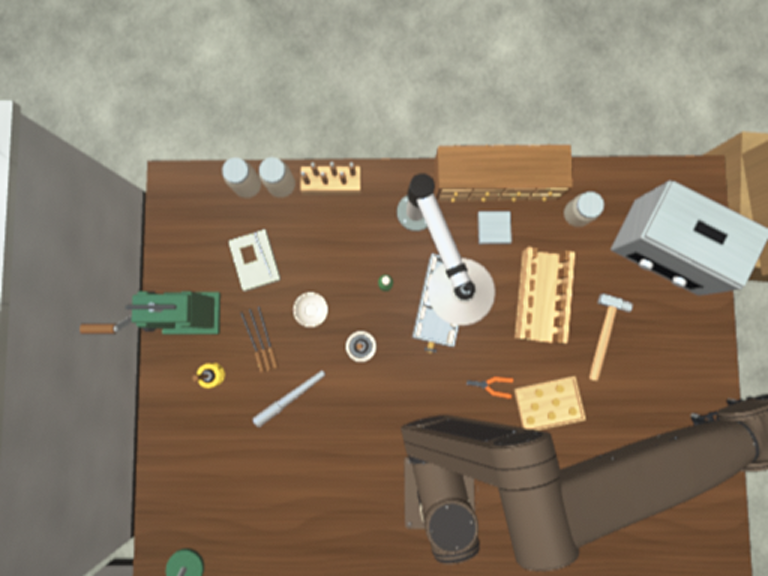

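The pictures show the hood over the tank, with its handle at top (465,290) and scene (329,215) in 1.5x pixels. The rack is at top (545,295), the grey brush in its white pot at top (360,347), the bottle at (385,283) and the dish at (310,310). The yellow brush is the look-alike. I'll zoom in for detail.

```bash
python3 - <<'E'
from h import *
import pickle
a=pickle.load(open("top0.pkl","rb"));b=pickle.load(open("scene0.pkl","rb"))
save(a,"topz.png",(230,110,390,230),5);save(b,"scz.png",(140,130,320,265),4.4)
E
```

```text
(no output)
```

View pics/topz.png

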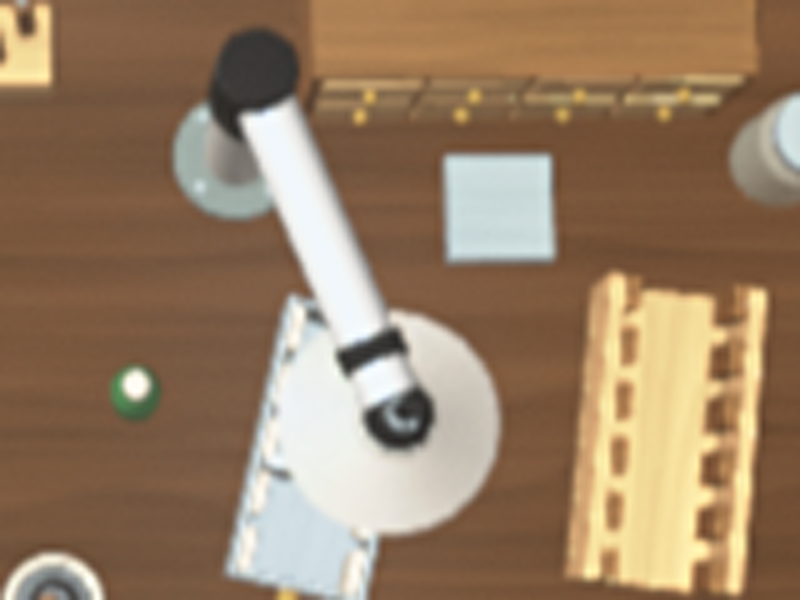

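View pics/scz.png

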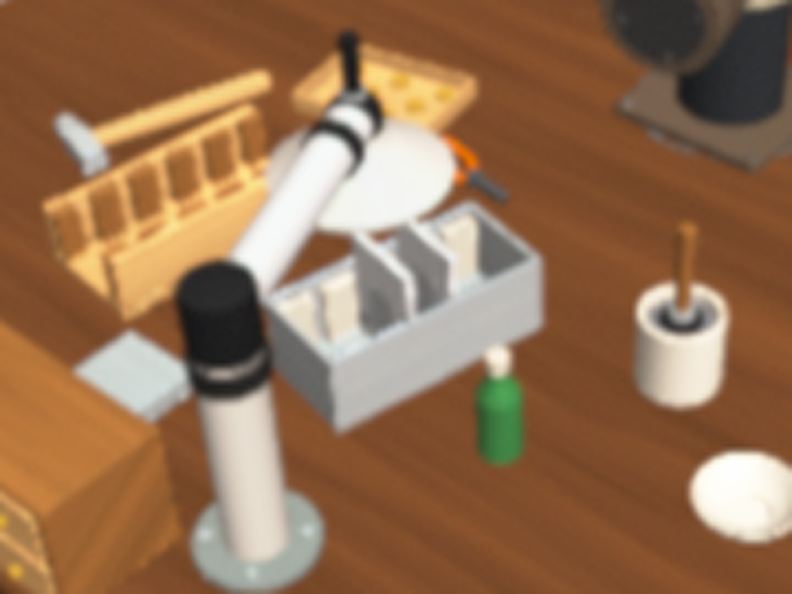

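The crops show two plates in the middle slots, seen in scene at (385,280) and (425,260). The hood handle top is at topz (400,412) and scz (348,40). The column base is at topz (236,158) and scz (258,540). Next I'll measure.

```bash
cat >> h.py <<'E'
import pickle
T=lambda u,v:(230+u/5-.4,110+v/5-.4)
S=lambda u,v:(140+u/4.4-.4,130+v/4.4-.4)
E
python3 - <<'E'
from h import *
np.set_printoptions(precision=4,suppress=True)
a=pickle.load(open("top0.pkl","rb"));b=pickle.load(open("scene0.pkl","rb"))
print("handle top",tri(a,T(402,412),b,S(348,42)))
for z in(.34,.315):print(onz(a,*T(402,412),z))
print("scene handle bottom",onz(b,*S(353,95),.284), onz(b,*S(348,38),.34))
print("base",onz(a,*T(236,158),.01),onz(b,*S(258,540),.01))
print("tank corners top z.085",[onz(a,*T(*p),.085)[:2] for p in((295,296),(228,574),(364,600))],[onz(b,*S(*p),.085)[:2] for p in((335,352),(542,262),(472,205))])
print("rack",[onz(a,*T(*p),.072)[:2] for p in((600,272),(568,577),(742,594),(767,290))])
print("rack sc",[onz(b,*S(*p),.072)[:2] for p in((45,208),(250,110),(115,258))])
g=np.array(a["img"]).astype(int);
print("bottle",onz(a,*T(135,385),.115),onz(b,*S(498,360),.115),"dish",onz(a,206.5,206.5,.026))
print("pot rim",onz(a,240,231,.08),onz(b,*S(681,312),.08))
E
```

```text
handle top [ 0.5381 -0.0434  0.3303]
[ 0.5329 -0.0369  0.34  ]
[ 0.5352 -0.0405  0.315 ]
scene handle bottom [ 0.548  -0.0418  0.284 ] [ 0.5473 -0.0425  0.34  ]
base [0.7862 0.0545 0.01  ] [0.7963 0.0584 0.01  ]
tank corners top z.085 [array([0.653, 0.012]), array([0.4258, 0.0701]), array([ 0.404 , -0.0395])] [array([0.6439, 0.008 ]), array([0.4341, 0.0721]), array([ 0.409 , -0.0355])]
rack [array([ 0.6727, -0.2417]), array([ 0.4214, -0.2076]), array([ 0.4066, -0.3483]), array([ 0.6564, -0.3787])]
rack sc [array([ 0.6638, -0.3733]), array([ 0.4188, -0.339 ]), array([ 0.6712, -0.2584])]
bottle [0.5773 0.1442 0.115 ] [0.5864 0.1472 0.115 ] dish [0.504  0.3571 0.026 ]
pot rim [0.4001 0.2132 0.08  ] [0.406  0.2106 0.08  ]
```

```bash
python3 - <<'E'
from h import *
np.set_printoptions(precision=4,suppress=True)
a=pickle.load(open("top0.pkl","rb"));b=pickle.load(open("scene0.pkl","rb"))
def blob(c,lo,hi,box):
    im=cv2.cvtColor(c["img"],cv2.COLOR_RGB2HSV);m=cv2.inRange(im,lo,hi);k=np.zeros_like(m);x0,y0,x1,y1=box;k[y0:y1,x0:x1]=255;m&=k
    n,l,s,ce=cv2.connectedComponentsWithStats(m);i=1+np.argmax(s[1:,4]);return ce[i],s[i],l==i
W=((0,0,140),(179,90,255))
for nm,lo,hi,ba,bb,z in(("dish",*W,(190,190,225,222),(290,225,330,258),.02),("cap",*W,(250,178,265,195),(248,205,260,217),.11),
  ("pot",*W,(225,215,255,245),(280,190,310,225),.06),("green",(45,80,20),(80,255,255),(245,178,268,198),(245,210,262,240),.09),
  ("handle",(0,0,0),(179,255,70),(300,180,325,203),(212,135,228,152),.32)):
    p,s,m=blob(a,lo,hi,ba);q,t,m2=blob(b,lo,hi,bb)
    print(nm,p,s,q,t,"\n  tri",tri(a,p,b,q),onz(a,*p,z),onz(b,*q,z))
st=ctrl.get_state();print(proj(a,st["eef_pos"]),proj(b,st["eef_pos"]),proj(b,[0,0,0]),proj(a,[0,0,0]))
E
```

```text
dish [206.5054 206.    ] [195 194  24  25 463] [309.7356 242.2667] [297 232  27  22 450] 
  tri [0.5069 0.3565 0.0228] [0.5064 0.3579 0.02  ] [0.5054 0.3543 0.02  ]
cap [256.3235 186.5588] [253 184   7   6  34] [252.6222 209.0222] [248 205  12  11  90] 
  tri [0.5786 0.1433 0.119 ] [0.5781 0.1453 0.11  ] [0.5727 0.1347 0.11  ]
pot [239.9838 230.6761] [230 220  21  22 247] [294.7409 208.5318] [284 194  22  29 440] 
  tri [0.4019 0.214  0.0358] [0.4013 0.2141 0.06  ] [0.4251 0.2271 0.06  ]
green [256.     189.5625] [252 184  10   9  32] [253.1928 224.9337] [249 216  10  19 166] 
  tri [0.576  0.1436 0.0335] [0.5679 0.1467 0.09  ] [0.6208 0.1774 0.09  ]
handle [310.3103 193.7069] [304 188  12  11  58] [219. 143.] [217 138   4  13  36] 
  tri [ 0.5341 -0.0474  0.3099] [ 0.5288 -0.0407  0.32  ] [ 0.5481 -0.0422  0.32  ]
[471.616  272.2706] [178.1122  93.4904] [305.9563 153.2903] [292.385  327.0211]
```

```bash
cat >> h.py <<'E'
np.set_printoptions(precision=4,suppress=True)
from scipy.spatial.transform import Rotation as Rot
def to(*targets):
    "tool-frame cm from measured pose / between successive world targets, tool orientation as it stands"
    s=ctrl.get_state();R=Rot.from_quat(s["tcp_rot"]);p=s["eef_pos"];x=R.as_matrix()
    print("t",round(s["time"],1),"p",p,"phi",round(np.arctan2(x[1,0],x[0,0]),4),"tilt",x[:2,2],"open",round(s["opening"],3),"ff",round(s["finger_force"],1),"F",s["contact_force"])
    for t in targets:
        print(np.round(R.inv().apply(np.array(t)-p)*100,2));p=np.array(t)
E
```

>>> send_rows(series=[[[0,0,-3,0,0,-0.157,1],[0,0,-3,0,0,-0.157,1],[0,0,-3,0,0,-0.157,1],[0,0,-3,0,0,-0.157,1],[0,0,-3,0,0,-0.157,1],[0,0,-3,0,0,-0.157,1],[0,0,0,0,0,0,1]]], force=20)

```text
time: 0.98
eef_pos: [0.2479, -0.6285, 0.4144]
tcp_rot: [0.791, 0.612, -0.001, 0.003]
contact_force: [0.1, 0.1, 0.1]
opening: 1.002
finger_force: 0.0
```

```bash
python3 - <<'E'
from h import *
to([.538,-.042,.411],[.538,-.042,.296])
E
```

```text
t 1.0 p [ 0.2479 -0.6285  0.4144] phi 1.316 tilt [ 0.0012 -0.0054] open 1.002 ff 0.0 F [0.1147 0.0787 0.0796]
[64.07 13.29  0.06]
[ 0.06 -0.03 11.5 ]
```

>>> send_rows(series=[[[5,1,0,0,0,0,1],[5,1,0,0,0,0,1],[5,1,0,0,0,0,1],[5,1,0,0,0,0,1],[5,1,0,0,0,0,1],[5,1,0,0,0,0,1],[5,1,0,0,0,0,1],[5,1,0,0,0,0,1],[5,1,0,0,0,0,1]]])

```text
time: 2.1
eef_pos: [0.4476, -0.2128, 0.4088]
tcp_rot: [0.792, 0.611, -0.0, -0.002]
contact_force: [1.1, 0.6, 0.2]
opening: 1.001
finger_force: 0.0
```

>>> send_rows(series=[[[4.8,1.1,0,0,0,0,1],[4.8,1.1,0,0,0,0,1],[4.8,1.1,0,0,0,0,1],[4.7,1,0,0,0,0,1],[0,0,0,0,0,0,1],[0,0,0,0,0,0,1]]])

```text
time: 2.85
eef_pos: [0.5365, -0.0406, 0.4094]
tcp_rot: [0.791, 0.612, -0.001, -0.001]
contact_force: [0.2, 0.8, 1.0]
opening: 0.997
finger_force: 0.0
```

```bash
python3 - <<'E'
from h import *
to([.538,-.042,.296]);c=cam("scene");save(c,"s1.png",(180,80,280,180),5)
E
```

```text
t 2.9 p [ 0.5365 -0.0406  0.4094] phi 1.3167 tilt [-0.003   0.0003] open 0.997 ff 0.0 F [0.2421 0.7655 0.973 ]
[-0.09  0.21 11.34]
```

View pics/s1.png

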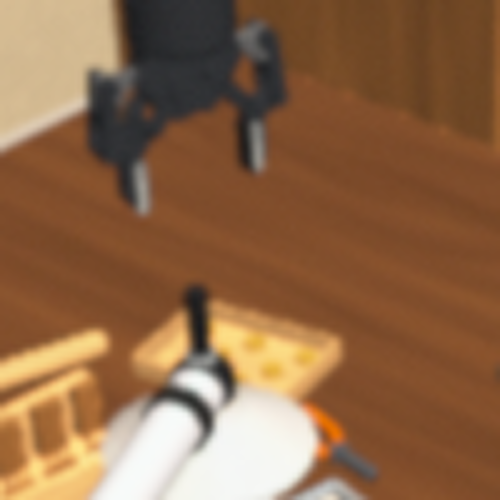

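The handle at (198,290) sits straight below the middle of the fingertips at (200,190), so I can descend and grip.

>>> send_rows(series=[[[0,0.2,2.9,0,0,0,1],[0,0,2.8,0,0,0,1],[0,0,2.8,0,0,0,1],[0,0,2.8,0,0,0,1],[0,0,0,0,0,0,-1],[0,0,0,0,0,0,-1],[0,0,0,0,0,0,-1],[0,0,0,0,0,0,-1],[0,0,0,0,0,0,-1]]])

```text
time: 4.03
eef_pos: [0.5406, -0.041, 0.3002]
tcp_rot: [0.791, 0.612, 0.002, 0.002]
contact_force: [5.2, 1.2, 0.3]
opening: 0.202
finger_force: 21.7
```

```bash
python3 - <<'E'
from h import *
s=ctrl.get_state();p=s["eef_pos"]
H=np.array([.787,.056]);d=p[:2]-H;print(np.hypot(*d),np.arctan2(d[1],-d[0]))
r=np.hypot(*d);a0=np.arctan2(d[1],-d[0])
pts=[[H[0]-r*np.cos(x),H[1]+r*np.sin(x),p[2]] for x in np.linspace(a0,1.0,11)[1:]]
to(*pts)
E
```

```text
0.26477220163514026 -0.37493834427609424
t 4.0 p [ 0.5406 -0.041   0.3002] phi 1.318 tilt [ 0.0062 -0.0002] open 0.202 ff 21.7 F [5.1839 1.2183 0.2787]
[ 3.08 -1.93 -0.01]
[ 3.32 -1.49 -0.  ]
[ 3.49 -1.02 -0.  ]
[ 3.6  -0.53  0.  ]
[ 3.64 -0.03  0.  ]
[3.61 0.47 0.01]
[3.51 0.96 0.01]
[3.35 1.43 0.01]
[3.12 1.87 0.02]
[2.83 2.28 0.02]
```

>>> send_rows(series=[[[3.1,-1.9,0,0,0,0,-1],[3.3,-1.5,0,0,0,0,-1],[3.5,-1,0,0,0,0,-1],[3.6,-0.5,0,0,0,0,-1],[3.6,0,0,0,0,0,-1]]])

```text
time: 4.65
eef_pos: [0.533, 0.1375, 0.3]
tcp_rot: [0.791, 0.612, -0.002, -0.0]
contact_force: [-2.2, -1.5, 4.6]
opening: 0.204
finger_force: 21.5
```

>>> send_rows(series=[[[3.6,0.5,0,0,0,0,-1],[3.5,1,0,0,0,0,-1],[3.4,1.4,0,0,0,0,-1],[3.1,1.9,0,0,0,0,-1],[2.8,2.3,0,0,0,0,-1],[0,0,0,0,0,0,-1],[0,0,0,0,0,0,-1]]])

```text
time: 5.52
eef_pos: [0.6391, 0.2886, 0.2998]
tcp_rot: [0.789, 0.614, 0.002, -0.01]
contact_force: [-12.1, 20.6, 3.6]
opening: 0.198
finger_force: 23.8
```

```bash
python3 - <<'E'
from h import *
to()
a=cam("top");b=cam("scene");pickle.dump(a,open("top1.pkl","wb"));pickle.dump(b,open("scene1.pkl","wb"))
x=a["img"][110:240,230:390];y=b["img"][130:270,150:320]
i=np.vstack([cv2.resize(z,(800,h),interpolation=cv2.INTER_CUBIC)[:,:] for z,h in((x,650),)]);
save(a,"t2.png",(230,120,390,240),5);save(b,"s2.png",(145,130,325,265),4.4)
E
```

```text
t 5.5 p [0.6391 0.2886 0.2998] phi 1.323 tilt [-0.0093  0.0192] open 0.198 ff 23.8 F [-12.0621  20.5648   3.6119]
```

View pics/t2.png

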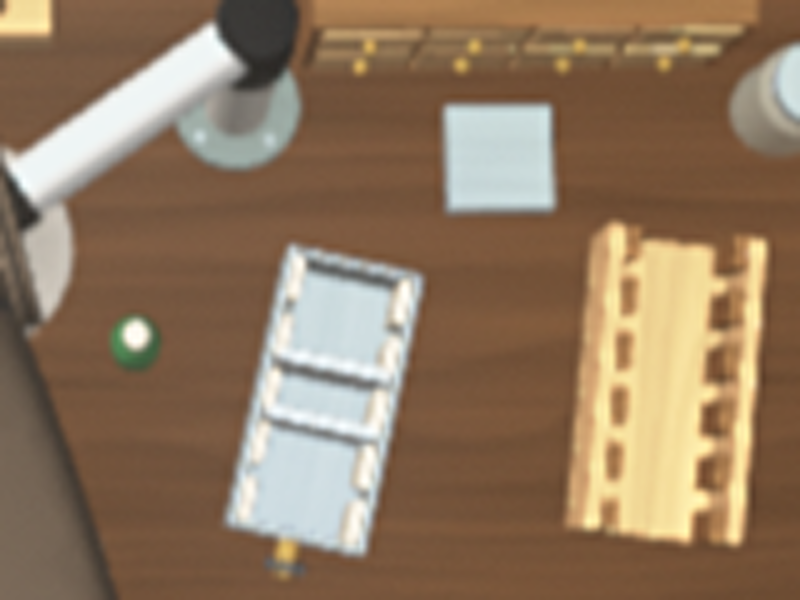

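View pics/s2.png

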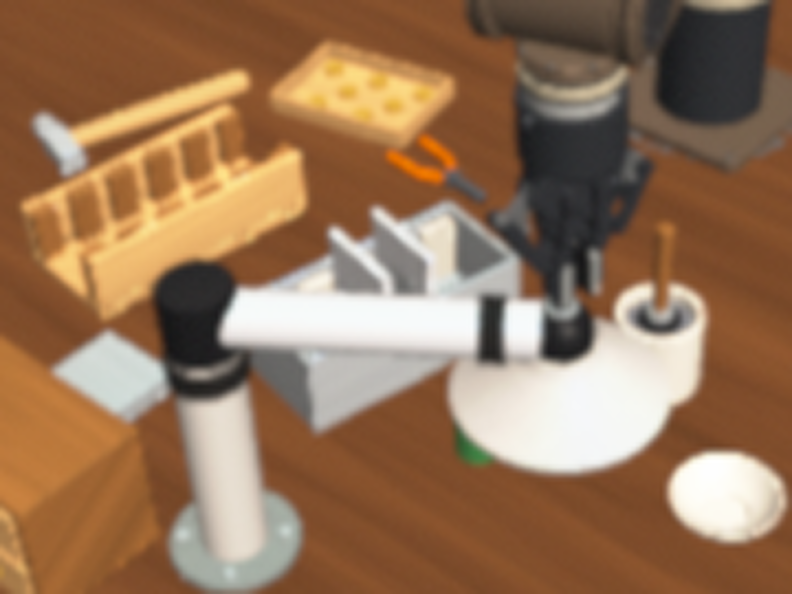

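The hood is clear now. Two plates stand in the middle slots: t2 strips (278,358)-(388,376) and (266,412)-(378,434), with scene top edges (332,230)-(388,288) and (376,210)-(436,265). The rack is free. I'll release the hood handle and measure.

>>> send_rows(series=[[[0,0,0,0,0,0,0.4],[0,0,0,0,0,0,1],[0,0,0,0,0,0,1],[0,0,-3,0,0,0,1],[0,0,-4,0,0,0,1],[0,0,-4,0,0,0,1]]])

```text
time: 6.38
eef_pos: [0.6444, 0.2766, 0.4092]
tcp_rot: [0.791, 0.612, -0.0, 0.0]
contact_force: [0.1, 0.1, 0.9]
opening: 1.002
finger_force: 0.0
```

```bash
python3 - <<'E'
from h import *
a=pickle.load(open("top1.pkl","rb"));b=pickle.load(open("scene1.pkl","rb"))
T=lambda u,v:(230+u/5-.4,120+v/5-.4);S=lambda u,v:(145+u/4.4-.4,130+v/4.4-.4)
for nm,l,r,sl,sr in(("far",(278,356),(388,374),(388,288),(332,230)),("near",(266,412),(378,432),(436,266),(376,210))):
    print(nm,"+y",tri(a,T(*l),b,S(*sl)),onz(a,*T(*l),.128),"-y",tri(a,T(*r),b,S(*sr)),onz(a,*T(*r),.128))
# strips: bright mask in the middle of the tank
g=cv2.cvtColor(a["img"],cv2.COLOR_RGB2HSV)
im=cv2.resize(a["img"][165:212,270:320],None,fx=4,fy=4,interpolation=cv2.INTER_CUBIC).max(2)
for u in(289,294,299):
    print(u,list(a["img"][186:212,u].astype(int).sum(1)))
# tank outline : non-brown (low saturation)
m=cv2.inRange(g,(0,0,60),(179,75,255));k=np.zeros_like(m);k[160:232,268:318]=255;m&=k
n,L,s,ce=cv2.connectedComponentsWithStats(m);i=1+np.argmax(s[1:,4])
c=cv2.findContours((L==i).astype(np.uint8),0,1)[0][0];R=cv2.minAreaRect(c);print("tank",R)
bx=cv2.boxPoints(R);P=np.array([onz(a,*p,.085)[:2] for p in bx]);print(P,P.mean(0),np.linalg.norm(np.diff(P,axis=0),axis=1))
m=cv2.inRange(g,(8,60,150),(30,200,255));k[:]=0;k[160:232,340:388]=255;m&=k
n,L,s,ce=cv2.connectedComponentsWithStats(cv2.morphologyEx(m,3,np.ones((3,3))));i=1+np.argmax(s[1:,4])
c=cv2.findContours((L==i).astype(np.uint8),0,1)[0][0];R=cv2.minAreaRect(c);print("rack",R,s[i])
bx=cv2.boxPoints(R);P=np.array([onz(a,*p,.072)[:2] for p in bx]);print(P,P.mean(0),np.linalg.norm(np.diff(P,axis=0),axis=1))
to()
E
```

```text
far +y [0.5613 0.0275 0.1138] [0.5581 0.0308 0.128 ] -y [ 0.5443 -0.0577  0.1268] [ 0.543  -0.0561  0.128 ]
near +y [0.5145 0.04   0.1157] [0.5136 0.041  0.128 ] -y [ 0.4975 -0.0478  0.1265] [ 0.4971 -0.0473  0.128 ]
289 [np.int64(638), np.int64(642), np.int64(637), np.int64(635), np.int64(704), np.int64(740), np.int64(620), np.int64(380), np.int64(373), np.int64(551), np.int64(651), np.int64(658), np.int64(655), np.int64(654), np.int64(643), np.int64(641), np.int64(714), np.int64(747), np.int64(632), np.int64(414), np.int64(498), np.int64(622), np.int64(652), np.int64(650), np.int64(651), np.int64(651)]
294 [np.int64(642), np.int64(641), np.int64(642), np.int64(639), np.int64(656), np.int64(721), np.int64(746), np.int64(622), np.int64(374), np.int64(338), np.int64(509), np.int64(626), np.int64(654), np.int64(649), np.int64(646), np.int64(642), np.int64(658), np.int64(720), np.int64(743), np.int64(619), np.int64(386), np.int64(466), np.int64(615), np.int64(662), np.int64(662), np.int64(660)]
299 [np.int64(657), np.int64(658), np.int64(659), np.int64(656), np.int64(651), np.int64(664)
[... 186 characters left out ...]
nt64(710), np.int64(736), np.int64(632), np.int64(404), np.int64(429), np.int64(583), np.int64(655), np.int64(654)]
tank ((294.5705871582031, 199.68235778808594), (29.611011505126953, 59.222023010253906), 12.528807640075684)
[[ 0.4219  0.0763]
 [ 0.6582  0.0204]
 [ 0.6305 -0.0976]
 [ 0.3952 -0.0402]] [ 0.5264 -0.0103] [0.2429 0.1212 0.2422]
rack ((363.041748046875, 196.34642028808594), (36.0677490234375, 62.741371154785156), 4.899092674255371) [ 343  164   41   65 2072]
[[ 0.4171 -0.2042]
 [ 0.6747 -0.2341]
 [ 0.6604 -0.3817]
 [ 0.4036 -0.3495]] [ 0.5389 -0.2924] [0.2593 0.1482 0.2588]
t 6.4 p [0.6444 0.2766 0.4092] phi 1.3162 tilt [-0.0006 -0.0006] open 1.002 ff 0.0 F [0.1223 0.1371 0.8646]
```

```bash
python3 - <<'E'
from h import *
a=pickle.load(open("top1.pkl","rb"));b=pickle.load(open("scene1.pkl","rb"))
x=cv2.resize(a["img"][160:232,340:390],None,fx=8,fy=8,interpolation=cv2.INTER_CUBIC)
y=cv2.resize(b["img"][150:206,148:218],None,fx=5.7,fy=5.7,interpolation=cv2.INTER_CUBIC)
o=np.zeros((576,799,3),np.uint8);o[:,:400]=x;o[:y.shape[0],400:400+y.shape[1]]=y[:, :399]
cv2.imwrite("pics/rack.png",o[:,:,::-1])
E
```

```text
(no output)
```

View pics/rack.png

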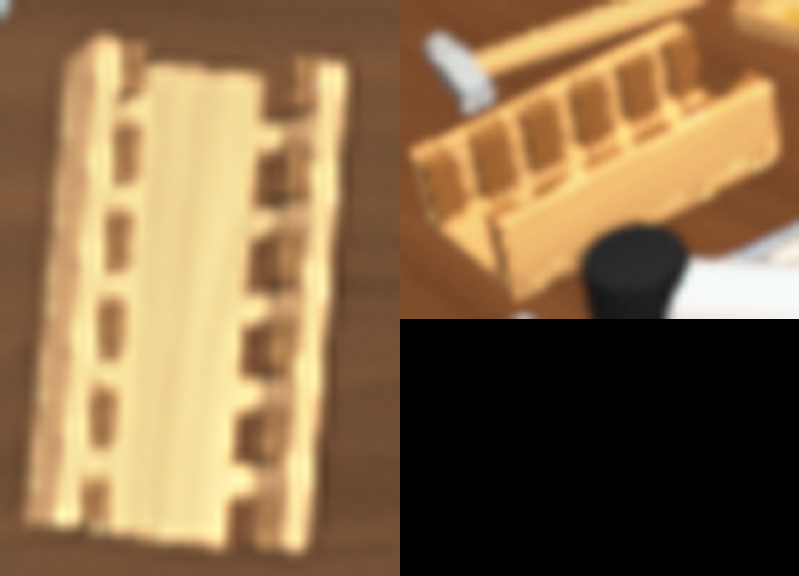

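The rack crop shows five bright slots between dark teeth. The outer wall-top corners are at about (96,37), (58,523), (308,551) and (347,65), which is 250 x 128 mm. The scene corners are (498,215), (776,84), (688,26) and (412,152).

```bash
python3 - <<'E'
from h import *
a=pickle.load(open("top1.pkl","rb"));b=pickle.load(open("scene1.pkl","rb"))
T=lambda u,v:(340+u/8-.44,160+v/8-.44);S=lambda u,v:(148+(u-400)/5.7-.4,150+v/5.7-.4)
P=[onz(a,*T(*p),.072) for p in((96,37),(58,523),(308,551),(347,65))]
Q=[onz(b,*S(*p),.072) for p in((498,215),(776,84),(688,26),(412,152))]
for p,s,x,y in zip(P,Q,((96,37),(58,523),(308,551),(347,65)),((498,215),(776,84),(688,26),(412,152))):print(p[:2],s[:2],tri(a,T(*x),b,S(*y)))
for X in(P,Q):
    X=np.array(X);c=X.mean(0);d=(X[0]+X[3]-X[1]-X[2])/2;e=(X[0]+X[1]-X[2]-X[3])/2
    print("centre",c,"yaw",np.arctan2(d[1],d[0]),np.arctan2(-e[0],e[1]),"L",np.hypot(*d[:2]),"W",np.hypot(*e[:2]))
E
```

```text
[ 0.6719 -0.2498] [ 0.6697 -0.2662] [ 0.6739 -0.2512  0.0813]
[ 0.4216 -0.2222] [ 0.4241 -0.2215] [ 0.4219 -0.2232  0.0699]
[ 0.4065 -0.3485] [ 0.4113 -0.3354] [ 0.4043 -0.3487  0.0632]
[ 0.656  -0.3784] [ 0.6614 -0.3771] [ 0.6577 -0.381   0.0676]
centre [ 0.539  -0.2997  0.072 ] yaw -0.11442461680424588 -0.12092196199510225 L 0.25157235149305807 W 0.128394582710159
centre [ 0.5416 -0.3001  0.072 ] yaw -0.17277519926299978 -0.09409031391222886 L 0.2516082101204398 W 0.1129139182535687
```

```bash
python3 - <<'E'
from h import *
to([.5505,-.0127,.4],[.5505,-.0127,.18],[.5505,-.0127,.096])
E
```

```text
t 6.4 p [0.6444 0.2766 0.4092] phi 1.3162 tilt [-0.0006 -0.0006] open 1.002 ff 0.0 F [0.1223 0.1371 0.8646]
[-30.36  -1.8    0.94]
[ 0.02  0.01 22.  ]
[0.01 0.   8.4 ]
```

>>> send_rows(series=[[[-5,-0.3,0,0,0,0,-0.1],[-5,-0.3,0,0,0,0,-0.1],[-5,-0.3,0,0,0,0,-0.1],[-5,-0.3,0,0,0,0,-0.1],[-5,-0.3,0.4,0,0,0,-0.1],[-5.3,-0.3,0.5,0,0,-0.045,-0.1],[0,0,5.5,0,0,0,-0.1],[0,0,5.5,0,0,0,-0.1],[0,0,5.5,0,0,0,-0.1],[0,0,5.5,0,0,0,-0.1]]])

```text
time: 7.62
eef_pos: [0.5507, -0.0122, 0.178]
tcp_rot: [0.777, 0.629, 0.0, 0.0]
contact_force: [0.1, -0.6, -0.1]
opening: 0.448
finger_force: 0.0
```

>>> send_rows(series=[[[0,0,0,0,0,0,-0.1],[0,0,0,0,0,0,-0.1]]])

```text
time: 7.88
eef_pos: [0.5522, -0.0118, 0.1818]
tcp_rot: [0.777, 0.63, 0.001, 0.001]
contact_force: [-0.1, 0.3, -0.2]
opening: 0.451
finger_force: 0.0
```

```bash
python3 - <<'E'
from h import *
to([.5505,-.0127,.18],[.5505,-.0127,.096])
b=cam("scene");save(b,"s3.png",(185,120,285,200),7)
E
```

```text
t 7.9 p [ 0.5522 -0.0118  0.1818] phi 1.3621 tilt [ 0.0033 -0.0008] open 0.451 ff 0.0 F [-0.0607  0.3464 -0.2192]
[-0.12 -0.15  0.18]
[ 0.   -0.03  8.4 ]
```

View pics/s3.png

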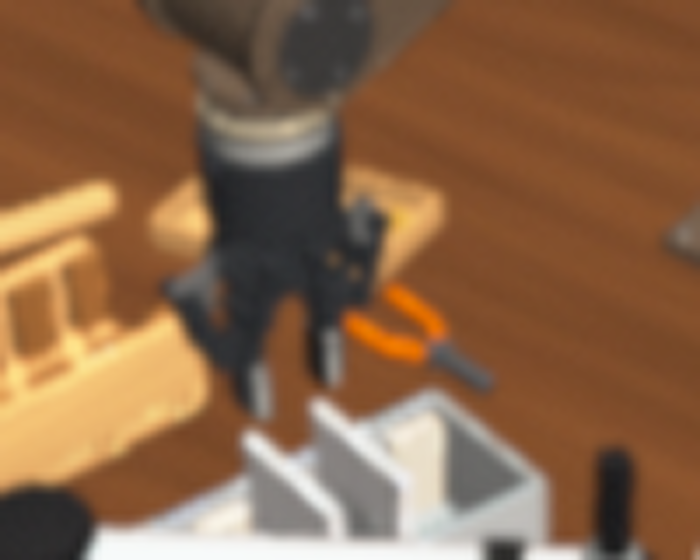

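The fingertips straddle the far plate, with their midpoint at (296,395) above the plate top at (295,475). I'll descend and grip.

>>> send_rows(series=[[[0,-0.1,2.8,0,0,0,-0.1],[0,0,2.8,0,0,0,-0.1],[0,0,2.8,0,0,0,-0.1],[0,0,0,0,0,0,-0.1],[0,0,0,0,0,0,-1],[0,0,0,0,0,0,-1],[0,0,0,0,0,0,-1],[0,0,0,0,0,0,-1]]], force=50)

```text
time: 8.93
eef_pos: [0.552, -0.0113, 0.0982]
tcp_rot: [0.777, 0.63, 0.002, 0.002]
contact_force: [1.1, 0.2, 6.5]
opening: 0.088
finger_force: 50.3
```

>>> send_rows(series=[[[0,0,-2,0,0,0,-1],[0,0,-2,0,0,0,-1],[0,0,-2.5,0,0,0,-1],[0,0,-2.5,0,0,0,-1],[0,0,-2.5,0,0,0,-1],[0,0,-2.5,0,0,0,-1],[0,0,0,0,0,0,-1],[0,0,0,0,0,0,-1]]])

```text
time: 9.93
eef_pos: [0.5489, -0.0107, 0.2338]
tcp_rot: [0.777, 0.63, -0.001, -0.001]
contact_force: [-0.3, -0.0, -2.3]
opening: 0.085
finger_force: 49.3
```

```bash
cat >> h.py <<'E'
def rackpt(x,y,z,c=(.5395,-.2998),yaw=-.118):
    return [c[0]+x*np.cos(yaw)-y*np.sin(yaw),c[1]+x*np.sin(yaw)+y*np.cos(yaw),z]
E
python3 - <<'E'
from h import *
to(rackpt(.046,0,.24)); 
b=cam("scene");a=cam("top");save(b,"s4.png",(170,100,270,200),5);pickle.dump((a,b),open("l1.pkl","wb"))
E
```

```text
t 9.9 p [ 0.5489 -0.0107  0.2338] phi 1.3628 tilt [-0.0025  0.0005] open 0.085 ff 49.3 F [-0.2703 -0.0426 -2.3027]
[-28.07   9.63  -0.65]
```

View pics/s4.png

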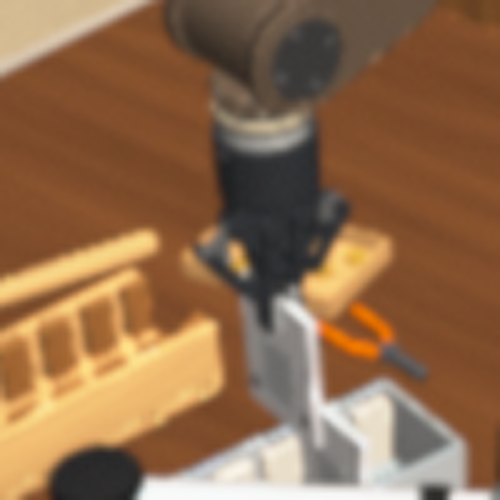

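The plate hangs upright in the gripper, with bottom corners near s4 (256,392) and (320,445) and the top +y corner at (318,318). I'll check its y offset in the grip.

```bash
python3 - <<'E'
from h import *
a,b=pickle.load(open("l1.pkl","rb"));s=ctrl.get_state();p=s["eef_pos"]
R=Rot.from_quat(s["tcp_rot"]).as_matrix();ax=R[:,0]  # plate width axis
p=np.array([.5495,-.0107,.2345])
for e in(-.045,.045):
    for z in(p[2]+.032,p[2]-.088):
        q=np.r_[p[:2]+ax[:2]*e,z];u=proj(b,q);print(e,z,"s4 px",(u-[170,100]+.4)*5,"top",proj(a,q))
# bright plate extent in top view
r=int(round(proj(a,np.r_[p[:2],.2])[1]));print(r)
E
```

```text
-0.045 0.26649999999999996 s4 px [247.6384 266.6904] top [312.0056 191.839 ]
-0.045 0.1465 s4 px [258.9136 391.3152] top [307.4905 194.7145]
0.045 0.26649999999999996 s4 px [316.9844 320.3561] top [287.4448 186.9213]
0.045 0.1465 s4 px [325.0599 446.8213] top [284.9119 190.1862]
191
```

>>> send_rows(series=[[[-3,1,0,0,0,0,-1],[-4,1.4,0,0,0,0,-1],[-4,1.4,0,0,0,0,-1],[-4,1.4,0,0,0,0,-1],[-4,1.4,0,0,0,0,-1],[-4,1.4,0,0,0,0,-1],[-3,1,0,0,0,0,-1],[-2,0.6,0,0,0,-0.09,-1],[0,0,0,0,0,0,-1],[0,0,0,0,0,0,-1]]])

```text
time: 11.28
eef_pos: [0.5855, -0.3037, 0.2341]
tcp_rot: [0.748, 0.664, -0.0, -0.001]
contact_force: [0.3, -0.4, -1.4]
opening: 0.082
finger_force: 49.2
```

```bash
python3 - <<'E'
from h import *
for i in range(3): to(rackpt(.046,.001,.24));a=cam("top");b=cam("scene")
pickle.dump((a,b),open("l2.pkl","wb"))
s=ctrl.get_state();p=np.array(rackpt(.046,.001,.2345))
x=cv2.resize(a["img"][160:232,340:390],None,fx=8,fy=8,interpolation=cv2.INTER_CUBIC)
y=cv2.resize(b["img"][100:206,148:218],None,fx=5.4,fy=5.4,interpolation=cv2.INTER_CUBIC)[:572]
o=np.zeros((576,799,3),np.uint8);o[:,:400]=x;o[:y.shape[0],400:400+y.shape[1]]=y[:, :399]
cv2.imwrite("pics/rack2.png",o[:,:,::-1])
E
```

```text
t 11.3 p [ 0.5855 -0.3037  0.2341] phi 1.4519 tilt [-0.0017  0.0018] open 0.082 ff 49.2 F [ 0.294  -0.3596 -1.392 ]
[-0.05 -0.02 -0.59]
t 11.4 p [ 0.5858 -0.3035  0.2348] phi 1.4532 tilt [-0.0008  0.0009] open 0.09 ff 49.2 F [ 0.7161  0.9726 -1.8276]
[-0.08 -0.05 -0.52]
t 11.5 p [ 0.586  -0.3037  0.2353] phi 1.4535 tilt [-0.0001  0.0002] open 0.082 ff 49.2 F [ 0.4618 -0.6426 -1.7623]
[-0.06 -0.07 -0.47]
```

View pics/rack2.png

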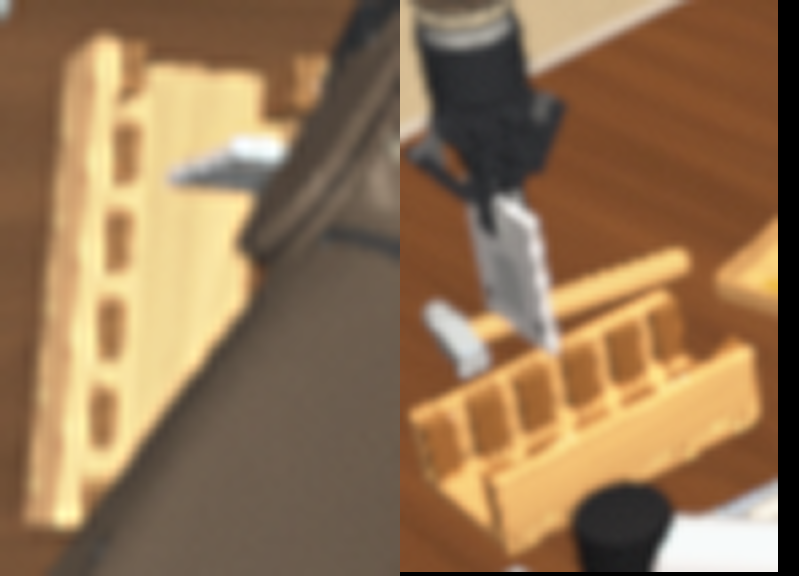

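The plate is over slot 2. The top view shows its lower +y corner at (170,182). I'll check that corner against the slot in the rack frame.

```bash
python3 - <<'E'
from h import *
a,b=pickle.load(open("l2.pkl","rb"))
T=lambda u,v:(340+u/8-.44,160+v/8-.44);S=lambda u,v:(148+(u-400)/5.4-.4,100+v/5.4-.4)
print("exp corner",rackpt(.046,.045,.147),"from top",onz(a,*T(170,182),.147),"tri",tri(a,T(170,182),b,S(552,350)))
def loc(p,c=(.5395,-.2998),yaw=-.118):
    d=np.array(p[:2])-c;return np.array([d[0]*np.cos(yaw)+d[1]*np.sin(yaw),-d[0]*np.sin(yaw)+d[1]*np.cos(yaw)])
print("loc corner",loc(onz(a,*T(170,182),.147)))
for p in((128,107),(122,197),(116,285),(110,374),(98,465)):print("slot L",loc(onz(a,*T(*p),.072)),loc(onz(a,*T(*p),.012)))
for p in((127,155),(119,240),(112,330),(103,418)):print("tooth L",loc(onz(a,*T(*p),.072)))
E
```

```text
exp corner [np.float64(0.5904778052628901), np.float64(-0.2605283388360148), 0.147] from top [ 0.5872 -0.2643  0.147 ] tri [ 0.5898 -0.2677  0.1439]
loc corner [0.0432 0.0408]
slot L [0.0909 0.0458] [0.1013 0.031 ]
slot L [0.044  0.0449] [0.0525 0.0301]
slot L [-0.0017  0.0441] [0.0051 0.0292]
slot L [-0.0476  0.0433] [-0.0426  0.0284]
slot L [-0.0946  0.0455] [-0.0914  0.0306]
tooth L [0.066  0.0442]
tooth L [0.0216 0.0446]
tooth L [-0.025   0.0442]
tooth L [-0.0704  0.045 ]
```

>>> send_rows(series=[[[0.3,-0.1,2,0,0,0,-1],[0,0,2,0,0,0,-1],[0,0,2,0,0,0,-1],[0,0,1.5,0,0,0,-1],[0,0,1.5,0,0,0,-1],[0,0,0,0,0,0,-1]]])

```text
time: 12.32
eef_pos: [0.5844, -0.301, 0.1432]
tcp_rot: [0.748, 0.664, -0.0, -0.002]
contact_force: [0.2, 0.9, -2.9]
opening: 0.083
finger_force: 49.2
```

>>> send_rows(series=[[[0,0,1,0,0,0,-1],[0,0,1,0,0,0,-1],[0,0,1,0,0,0,-1],[0,0,0,0,0,0,-1],[0,0,0,0,0,0,-1]]])

```text
time: 12.95
eef_pos: [0.5854, -0.3017, 0.1155]
tcp_rot: [0.748, 0.664, 0.0, 0.0]
contact_force: [0.9, 0.5, -2.0]
opening: 0.082
finger_force: 49.2
```

>>> send_rows(series=[[[0,0,0.7,0,0,0,-1],[0,0,0.5,0,0,0,-1],[0,0,0,0,0,0,-1],[0,0,0,0,0,0,-1]]])

```text
time: 13.45
eef_pos: [0.5853, -0.3016, 0.1033]
tcp_rot: [0.748, 0.664, -0.0, -0.0]
contact_force: [0.0, -0.3, -1.9]
opening: 0.082
finger_force: 49.2
```

>>> send_rows(series=[[[0,0,0.3,0,0,0,-1],[0,0,0.1,0,0,0,-1],[0,0,0,0,0,0,-1],[0,0,0,0,0,0,-0.7],[0,0,0,0,0,0,-0.4],[0,0,0,0,0,0,-0.3],[0,0,0,0,0,0,-0.3]]])

```text
time: 14.32
eef_pos: [0.5852, -0.3015, 0.099]
tcp_rot: [0.748, 0.664, -0.0, -0.0]
contact_force: [0.1, -1.0, -0.9]
opening: 0.345
finger_force: 0.0
```

>>> send_rows(series=[[[0,0,-3,0,0,0,-0.3],[0,0,-4,0,0,0,-0.3],[0,0,-4,0,0,0,-0.1],[0,0,0,0,0,0,-0.1],[0,0,0,0,0,0,-0.1]]])

```text
time: 14.95
eef_pos: [0.5849, -0.3013, 0.2083]
tcp_rot: [0.748, 0.664, -0.0, -0.001]
contact_force: [-0.2, 0.1, -0.0]
opening: 0.449
finger_force: 0.0
```

```bash
python3 - <<'E'
from h import *
to([.507,-.0022,.22],[.507,-.0022,.098])
a=cam("top");b=cam("scene");pickle.dump((a,b),open("l3.pkl","wb"))
x=cv2.resize(a["img"][160:232,270:390],None,fx=5,fy=5,interpolation=cv2.INTER_CUBIC)[:,200:]
x=cv2.resize(a["img"][160:232,340:390],None,fx=6,fy=6,interpolation=cv2.INTER_CUBIC)
y=cv2.resize(b["img"][115:205,148:228],None,fx=6,fy=6,interpolation=cv2.INTER_CUBIC)
o=np.zeros((540,780,3),np.uint8);o[:432,:300]=x;o[:,300:]=y
cv2.imwrite("pics/rack3.png",o[:,:,::-1])
E
```

```text
t 14.9 p [ 0.5849 -0.3013  0.2083] phi 1.4527 tilt [-0.0011  0.0008] open 0.449 ff 0.0 F [-0.1509  0.1012 -0.0098]
[ 28.79 -11.26  -1.14]
[-0.01  0.01 12.2 ]
```

View pics/rack3.png

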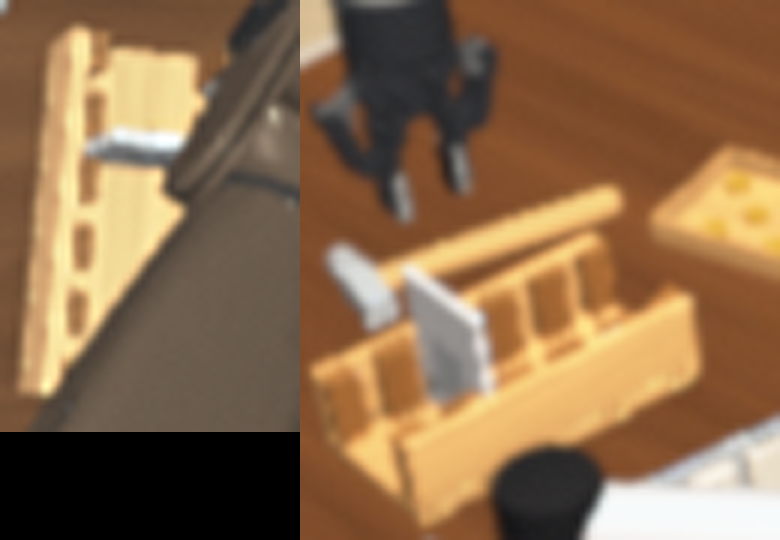

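The first plate stands upright in slot 2. Now the second plate.

>>> send_rows(series=[[[3.5,-1.4,-0.7,0,0,0,-0.1],[4.3,-1.7,0,0,0,0,-0.1],[4.3,-1.7,0,0,0,0,-0.1],[4.3,-1.7,0,0,0,0,-0.1],[4.3,-1.7,0,0,0,0,-0.1],[4.3,-1.7,0,0,0,0,-0.1],[3.4,-1.4,0,0,0,0.09,-0.1],[0,0,1,0,0,0,-0.1],[0,0,0,0,0,0,-0.1],[0,0,0,0,0,0,-0.1]]])

```text
time: 16.3
eef_pos: [0.5066, -0.0072, 0.2057]
tcp_rot: [0.777, 0.63, -0.0, -0.0]
contact_force: [-0.4, 1.2, 0.7]
opening: 0.448
finger_force: 0.0
```

```bash
python3 - <<'E'
from h import *
to([.506,-.006,.22],[.506,-.006,.098])
E
```

```text
t 16.3 p [ 0.5066 -0.0072  0.2057] phi 1.3618 tilt [-0.0012  0.    ] open 0.448 ff 0.0 F [-0.3692  1.186   0.6908]
[ 0.1  -0.08 -1.43]
[ 0.    0.01 12.2 ]
```

>>> send_rows(series=[[[0,0,2.8,0,0,0,-0.1],[0,0,2.8,0,0,0,-0.1],[0,0,2.8,0,0,0,-0.1],[0,0,2.4,0,0,0,-0.1],[0,0,0,0,0,0,-0.1],[0,0,0,0,0,0,-1],[0,0,0,0,0,0,-1],[0,0,0,0,0,0,-1],[0,0,0,0,0,0,-1]]])

```text
time: 17.42
eef_pos: [0.5076, -0.0067, 0.0999]
tcp_rot: [0.777, 0.63, 0.001, 0.001]
contact_force: [-1.1, -2.0, 6.1]
opening: 0.086
finger_force: 50.4
```

>>> send_rows(series=[[[0,0,-2,0,0,0,-1],[0,0,-2,0,0,0,-1],[0,0,-2.5,0,0,0,-1],[0,0,-2.5,0,0,0,-1],[0,0,-2.5,0,0,0,-1],[0,0,-2.5,0,0,0,-1],[0,0,0,0,0,0,-1],[0,0,0,0,0,0,-1]]])

```text
time: 18.42
eef_pos: [0.5057, -0.006, 0.2366]
tcp_rot: [0.777, 0.63, -0.001, -0.001]
contact_force: [0.2, -0.5, -2.0]
opening: 0.084
finger_force: 49.4
```

```bash
python3 - <<'E'
from h import *
to(rackpt(-.047,.004,.235))
a=cam("top");b=cam("scene");pickle.dump((a,b),open("l4.pkl","wb"))
# rack moved? compare the left rack part with earlier
a0,b0=pickle.load(open("l3.pkl","rb"))
d=np.abs(b["img"].astype(int)-b0["img"]).sum(2)[168:200,150:205];print("rack diff",d.mean(),(d>90).sum())
t=np.abs(a["img"].astype(int)-a0["img"]).sum(2)[165:225,343:356];print("top rack diff",t.mean(),(t>90).sum())
d=np.abs(a["img"].astype(int)-pickle.load(open("top0.pkl","rb"))["img"]).sum(2)[215:248,225:256];print("pot diff",d.mean())
E
```

```text
t 18.4 p [ 0.5057 -0.006   0.2366] phi 1.3629 tilt [-0.0024  0.0007] open 0.084 ff 49.4 F [ 0.18   -0.5175 -1.9981]
[-28.08   4.66   0.14]
rack diff 2.9630681818181817 0
top rack diff 20.06153846153846 39
pot diff 3.7653958944281527
```

>>> send_rows(series=[[[-3,0.5,0,0,0,0,-1],[-4,0.7,0,0,0,0,-1],[-4,0.7,0,0,0,0,-1],[-4,0.7,0,0,0,0,-1],[-4,0.7,0,0,0,0,-1],[-4,0.7,0,0,0,0,-1],[-3,0.4,0,0,0,0,-1],[-2.3,0.3,0,0,0,-0.09,-1],[0,0,0,0,0,0,-1],[0,0,0,0,0,0,-1]]])

```text
time: 19.77
eef_pos: [0.4938, -0.292, 0.2372]
tcp_rot: [0.748, 0.664, 0.0, -0.001]
contact_force: [0.4, -0.3, -2.0]
opening: 0.085
finger_force: 49.3
```

```bash
python3 - <<'E'
from h import *
to(rackpt(-.0463,.001,.235))
a=cam("top");b=cam("scene");pickle.dump((a,b),open("l5.pkl","wb"))
a2,b2=pickle.load(open("l2.pkl","rb"))
# scene view: +y edge of plate near its lower end = rightmost plate pixel; compare to projected prediction in both cases
def chk(b,p,nm):
    h=cv2.cvtColor(b["img"],cv2.COLOR_RGB2HSV);m=cv2.inRange(h,(0,0,90),(179,60,255))
    for z in(.17,.20,.23):
        q=np.array(rackpt(*p,z));q[:2]+=np.array([np.sin(.118),np.cos(.118)])*.045
        u,v=proj(b,q);r=int(round(v));row=m[r,int(u)-12:int(u)+8];print(nm,z,"pred",round(u,1),"edge",int(u)-12+np.nonzero(row)[0].max(),"".join("#" if x else "." for x in row))
s=ctrl.get_state()["eef_pos"];d=s[:2]-np.array([.5395,-.2998]);c,n=np.cos(.118),np.sin(.118)
chk(b2,(.046,.001),"p1");chk(b,(d[0]*c-d[1]*n,d[0]*n+d[1]*c),"p2");print(d[0]*c-d[1]*n,d[0]*n+d[1]*c)
d=np.abs(b["img"].astype(int)-b2["img"]).sum(2)[188:200,160:175];print("rack diff",d.mean())
E
```

```text
t 19.8 p [ 0.4938 -0.292   0.2372] phi 1.4518 tilt [-0.0014  0.0018] open 0.085 ff 49.3 F [ 0.4002 -0.3176 -2.039 ]
[-0.13  0.    0.22]
p1 0.17 pred 176.8 edge 176 .....########.......
p1 0.2 pred 175.7 edge 175 .############.......
p1 0.23 pred 174.6 edge 174 .############.......
p2 0.17 pred 195.0 edge 195 .......#######......
p2 0.2 pred 194.1 edge 194 .############.......
p2 0.23 pred 193.3 edge 194 .#############......
-0.04609233944202019 0.00260931827959616
rack diff 2.7777777777777777
```

>>> send_rows(series=[[[-0.1,0,2,0,0,0,-1],[0,0,2,0,0,0,-1],[0,0,2,0,0,0,-1],[0,0,1.5,0,0,0,-1],[0,0,1.5,0,0,0,-1],[0,0,0,0,0,0,-1]]])

```text
time: 20.62
eef_pos: [0.4932, -0.2932, 0.1465]
tcp_rot: [0.748, 0.664, -0.0, -0.002]
contact_force: [0.4, -0.8, -0.5]
opening: 0.084
finger_force: 49.2
```

>>> send_rows(series=[[[0,0,1,0,0,0,-1],[0,0,1,0,0,0,-1],[0,0,1,0,0,0,-1],[0,0,0.7,0,0,0,-1],[0,0,0,0,0,0,-1],[0,0,0,0,0,0,-1]]])

```text
time: 21.38
eef_pos: [0.4942, -0.294, 0.1116]
tcp_rot: [0.748, 0.664, 0.0, 0.0]
contact_force: [0.7, 0.7, -1.2]
opening: 0.084
finger_force: 49.3
```

>>> send_rows(series=[[[0,0,0.6,0,0,0,-1],[0,0,0.4,0,0,0,-1],[0,0,0,0,0,0,-1],[0,0,0,0,0,0,-1]]])

```text
time: 21.88
eef_pos: [0.4948, -0.2944, 0.1039]
tcp_rot: [0.748, 0.664, 0.0, 0.001]
contact_force: [-1.7, 2.6, 8.0]
opening: 0.08
finger_force: 50.8
```

>>> send_rows(series=[[[0,0,0,0,0,0,-0.7],[0,0,0,0,0,0,-0.4],[0,0,0,0,0,0,-0.3],[0,0,0,0,0,0,-0.3],[0,0,-3,0,0,0,-0.3],[0,0,-4,0,0,0,-0.3],[0,0,-4,0,0,0,-0.1],[0,0,-4,0,0,0,0.2]]])

```text
time: 22.88
eef_pos: [0.4938, -0.2937, 0.2524]
tcp_rot: [0.748, 0.664, -0.0, -0.0]
contact_force: [0.1, -0.9, 0.1]
opening: 0.598
finger_force: 0.0
```

```bash
python3 - <<'E'
from h import *
a=cam("top");b=cam("scene");pickle.dump((a,b),open("l6.pkl","wb"))
# brush handle (brown stick above pot) from both views, pot ring
for c,bx in((a,(225,210,256,248)),(b,(278,170,312,228))):
    x0,y0,x1,y1=bx;h=cv2.cvtColor(c["img"],cv2.COLOR_RGB2HSV)[y0:y1,x0:x1]
    m=cv2.inRange(h,(0,0,150),(179,70,255));n,L,s,ce=cv2.connectedComponentsWithStats(m);i=1+np.argmax(s[1:,4])
    print("pot bbox",s[i][:4]+[x0,y0,0,0],ce[i]+[x0,y0])
x=cv2.resize(a["img"][215:247,224:256],None,fx=12,fy=12,interpolation=cv2.INTER_CUBIC)
y=cv2.resize(b["img"][172:226,275:315],None,fx=10,fy=10,interpolation=cv2.INTER_CUBIC)
o=np.zeros((540,784,3),np.uint8);o[:384,:384]=x;o[:,384:]=y
cv2.imwrite("pics/pot.png",o[:,:,::-1]);to()
E
```

```text
pot bbox [230 220  21  22] [239.9452 230.5342]
pot bbox [278 195  27  33] [290.4977 212.4992]
t 23.0 p [ 0.4961 -0.2956  0.2576] phi 1.4529 tilt [ 0.0083 -0.0071] open 0.599 ff 0.0 F [ 0.7045 -0.0009 -0.4674]
```

View pics/pot.png

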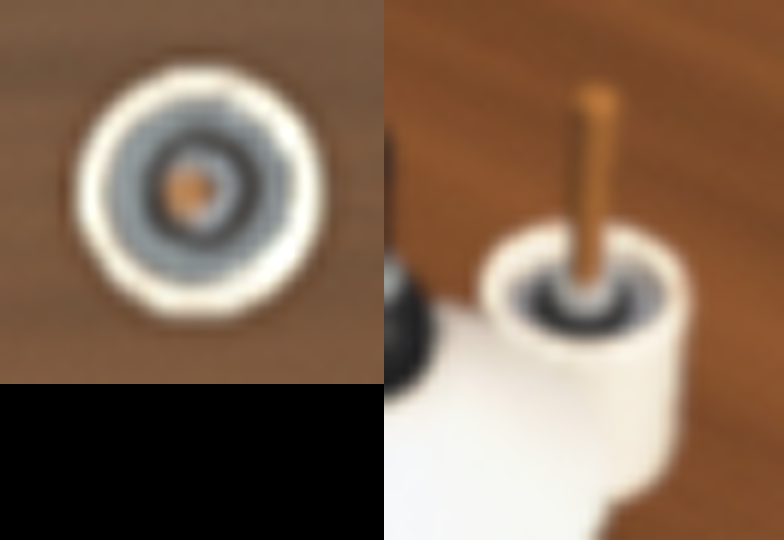

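The pot crop shows the rim centre at (200,192) and the handle top at (190,188) in the top view. In the scene view they are at (585,288) and (598,95).

```bash
python3 - <<'E'
from h import *
a,b=pickle.load(open("l6.pkl","rb"))
T=lambda u,v:(224+u/12-.46,215+v/12-.46);S=lambda u,v:(275+(u-384)/10-.45,172+v/10-.45)
print("brush top",tri(a,T(190,188),b,S(598,92)),onz(a,*T(190,188),.178),onz(b,*S(598,92),.178))
print("handle base",onz(b,*S(586,275),.09),"pot",tri(a,T(200,192),b,S(585,288)),onz(a,*T(200,192),.08),onz(b,*S(585,288),.08))
to([.40,.213,.40])
# plates in rack seen from scene: quick orientation check by colour
a2,_=pickle.load(open("l3.pkl","rb"))
save(b,"s6.png",(145,120,285,225),5.6)
E
```

```text
brush top [0.4043 0.2111 0.1793] [0.404  0.2115 0.178 ] [0.4032 0.2098 0.178 ]
handle base [0.4075 0.2129 0.09  ] pot [0.4027 0.2113 0.079 ] [0.402  0.2124 0.08  ] [0.4045 0.2109 0.08  ]
t 23.0 p [ 0.4961 -0.2956  0.2576] phi 1.4529 tilt [ 0.0083 -0.0071] open 0.599 ff 0.0 F [ 0.7045 -0.0009 -0.4674]
[ 49.29 -15.39 -14.69]
```

View pics/s6.png

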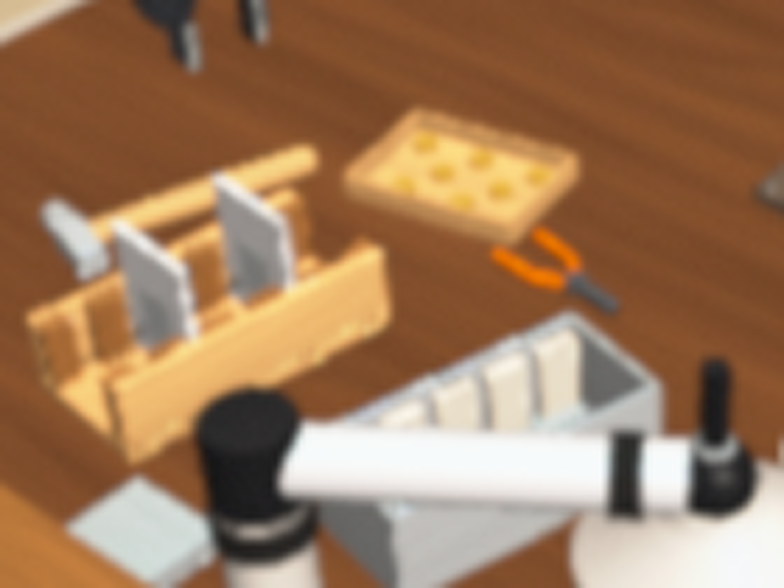

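Both plates stand upright in the rack and the tank is empty. On to the brush.

```bash
python3 - <<'E'
from h import *
to([.475,0,.27],[.404,.2112,.27],[.404,.2112,.136])
E
```

```text
t 23.0 p [ 0.4961 -0.2956  0.2576] phi 1.4529 tilt [ 0.0083 -0.0071] open 0.599 ff 0.0 F [ 0.7045 -0.0009 -0.4674]
[29.1  -5.56 -1.47]
[20.14 -9.53 -0.21]
[ 0.08 -0.12 13.4 ]
```

>>> send_rows(series=[[[4,-0.8,-1,0,0,0,0.2],[5,-1,0,0,0,0,0.2],[5,-1,0,0,0,0,0.2],[5,-1,0,0,0,0,0.2],[5,-1,0,0,0,0,0.2],[5,-0.8,0,0,0,0,0.2],[5,-2.4,0,0,0,0,0.2],[5,-2.4,0,0,0,0,0.2],[5,-2.4,0,0,0,0,0.2],[5.2,-2.3,0,0,0,0,0.2]]])

```text
time: 24.22
eef_pos: [0.4007, 0.2139, 0.2603]
tcp_rot: [0.748, 0.664, -0.0, -0.0]
contact_force: [0.6, 1.0, -0.4]
opening: 0.597
finger_force: 0.0
```

>>> send_rows(series=[[[0,0,0,0,0,0,0.2],[0,0,0,0,0,0,0.2],[0,0,0,0,0,0,0.2]]])

```text
time: 24.6
eef_pos: [0.4023, 0.2114, 0.2608]
tcp_rot: [0.748, 0.663, -0.0, -0.0]
contact_force: [0.0, 0.4, 0.2]
opening: 0.598
finger_force: 0.0
```

```bash
python3 - <<'E'
from h import *
to([.404,.2112,.27],[.404,.2112,.136])
b=cam("scene");b0=pickle.load(open("l6.pkl","rb"))[1]
d=np.abs(b["img"].astype(int)-b0["img"]).sum(2)[195:222,296:306];print("pot diff",d.mean())
E
```

```text
t 24.6 p [0.4023 0.2114 0.2608] phi 1.4507 tilt [-0.0006 -0.0005] open 0.598 ff 0.0 F [0.0218 0.4478 0.2083]
[-0.    0.17 -0.92]
[ 0.01  0.01 13.4 ]
pot diff 4.192592592592592
```

>>> send_rows(series=[[[0,0.2,3.1,0,0,0,0.2],[0,0,3.1,0,0,0,0.2],[0,0,3.1,0,0,0,0.2],[0,0,3.1,0,0,0,0.2],[0,0,0,0,0,0,0.2],[0,0,0,0,0,0,-1],[0,0,0,0,0,0,-1],[0,0,0,0,0,0,-1],[0,0,0,0,0,0,-1],[0,0,0,0,0,0,-1]]], force=60)

```text
time: 25.9
eef_pos: [0.4052, 0.2126, 0.1392]
tcp_rot: [0.748, 0.664, 0.001, 0.001]
contact_force: [0.2, -0.5, 5.6]
opening: 0.166
finger_force: 58.4
```

>>> send_rows(series=[[[0,0,-2,0,0,0,-1],[0,0,-2,0,0,0,-1],[0,0,-2.5,0,0,0,-1],[0,0,-2.5,0,0,0,-1],[0,0,-2.5,0,0,0,-1],[0,0,-1.5,0,0,0,-1],[0,0,0,0,0,0,-1],[0,0,0,0,0,0,-1]]])

```text
time: 26.9
eef_pos: [0.4033, 0.2121, 0.266]
tcp_rot: [0.748, 0.664, -0.001, -0.001]
contact_force: [0.1, 0.1, -0.7]
opening: 0.173
finger_force: 58.5
```

```bash
python3 - <<'E'
from h import *
to([.4574,.0054,.264],[.4574,.0054,.136])
E
```

```text
t 26.9 p [0.4033 0.2121 0.266 ] phi 1.4528 tilt [-0.0021 -0.0005] open 0.173 ff 58.5 F [ 0.0962  0.1112 -0.6873]
[-19.89   7.81   0.2 ]
[ 0.01  0.03 12.8 ]
```

>>> send_rows(series=[[[-3.4,1.3,0,0,0,0,-1],[-4,1.6,0,0,0,0,-1],[-4,1.6,0,0,0,0,-1],[-4,1.6,0,0,0,0,-1],[-4.5,1.7,0,0,0,0,-1],[0,0,0,0,0,0,-1],[0,0,3,0,0,0,-1],[0,0,3,0,0,0,-1],[0,0,3,0,0,0,-1],[0,0,0,0,0,0,-1]]])

```text
time: 28.15
eef_pos: [0.4552, 0.0068, 0.1738]
tcp_rot: [0.747, 0.665, -0.002, -0.003]
contact_force: [-0.5, 0.2, -1.3]
opening: 0.17
finger_force: 58.5
```

>>> send_rows(series=[[[0,0,1.5,0,0,0,-1],[0,0,1,0,0,0,-1],[0,0,0.6,0,0,0,-1],[0,0,0,0,0,0,-1],[0,0,0,0,0,0,-1]]])

```text
time: 28.78
eef_pos: [0.4583, 0.0054, 0.1468]
tcp_rot: [0.748, 0.664, 0.0, 0.0]
contact_force: [0.4, 1.0, -0.0]
opening: 0.17
finger_force: 58.5
```

```bash
python3 - <<'E'
from h import *
to()
b=cam("scene");pickle.dump(b,open("br.pkl","wb"))
p=ctrl.get_state()["eef_pos"];print(proj(b,[p[0],p[1],.178]))
E
```

```text
t 28.8 p [0.4583 0.0054 0.1468] phi 1.4527 tilt [ 0.0009 -0.0002] open 0.17 ff 58.5 F [ 0.4344  0.9633 -0.0289]
[245.9035 167.5705]
```

>>> send_rows(series=[[[0,0,0.5,0,0,0,-1],[0,0,0.3,0,0,0,-1],[0,0,0,0,0,0,-1],[0,0,0,0,0,0,-1]]])

```text
time: 29.32
eef_pos: [0.4583, 0.0054, 0.1393]
tcp_rot: [0.748, 0.664, 0.0, 0.0]
contact_force: [-1.4, -0.3, 4.7]
opening: 0.171
finger_force: 59.3
```

>>> send_rows(series=[[[0,0,-2,0,0,0,-1],[0,0,-2.5,0,0,0,-1],[0,0,-2,0,0,0,-1],[0,0,0,0,0,0,-1],[0,0,0,0,0,0,-1],[0,0,2,0,0,0,-1],[0,0,2.5,0,0,0,-1],[0,0,2,0,0,0,-1],[0,0,0,0,0,0,-1],[0,0,0,0,0,0,-1]]])

```text
time: 30.58
eef_pos: [0.4571, 0.0056, 0.1371]
tcp_rot: [0.748, 0.664, -0.001, -0.001]
contact_force: [0.1, -0.4, 0.2]
opening: 0.169
finger_force: 59.0
```

>>> send_rows(series=[[[0,0,0.1,0,0,0,-1],[0,0,0,0,0,0,-1]]])

```text
time: 30.82
eef_pos: [0.4576, 0.0055, 0.137]
tcp_rot: [0.748, 0.664, -0.0, -0.0]
contact_force: [-0.1, -0.3, -0.3]
opening: 0.169
finger_force: 59.0
```

>>> send_rows(series=[[[0,0,-3,0,0,0,-1],[0,0,-4,0,0,0,-1],[0,0,-4,0,0,0,-1],[0,0,0,0,0,0,-1],[0,0,0,0,0,0,-1]]])

```text
time: 31.45
eef_pos: [0.4575, 0.0056, 0.2466]
tcp_rot: [0.748, 0.664, -0.0, -0.0]
contact_force: [-0.4, 0.2, -0.4]
opening: 0.17
finger_force: 59.0
```

```bash
python3 - <<'E'
from h import *
to([.5976,-.0274,.25],[.5976,-.0274,.139])
E
```

```text
t 31.4 p [0.4575 0.0056 0.2466] phi 1.4528 tilt [-0.001   0.0002] open 0.17 ff 59.0 F [-0.3509  0.1827 -0.4109]
[-1.62 14.3  -0.36]
[-0.    0.01 11.1 ]
```

>>> send_rows(series=[[[-0.4,3.5,0,0,0,0,-1],[-0.4,3.8,0,0,0,0,-1],[-0.4,3.8,0,0,0,0,-1],[-0.4,3.2,0,0,0,0,-1],[0,0,0,0,0,0,-1],[0,0,3,0,0,0,-1],[0,0,3,0,0,0,-1],[0,0,2.5,0,0,0,-1],[0,0,1.5,0,0,0,-1],[0,0,0,0,0,0,-1]]])

```text
time: 32.7
eef_pos: [0.5964, -0.0268, 0.1454]
tcp_rot: [0.748, 0.664, -0.001, -0.002]
contact_force: [0.2, -0.6, 0.5]
opening: 0.171
finger_force: 59.1
```

>>> send_rows(series=[[[0,0,0.5,0,0,0,-1],[0,0,0.4,0,0,0,-1],[0,0,0,0,0,0,-1],[0,0,0,0,0,0,-1]]])

```text
time: 33.2
eef_pos: [0.5983, -0.0273, 0.1387]
tcp_rot: [0.748, 0.664, 0.0, 0.0]
contact_force: [-0.1, -1.2, -0.3]
opening: 0.172
finger_force: 59.1
```

>>> send_rows(series=[[[0,0,0.2,0,0,0,-1],[0,0,0,0,0,0,-1],[0,0,-2,0,0,0,-1],[0,0,-2.5,0,0,0,-1],[0,0,-2,0,0,0,-1],[0,0,0,0,0,0,-1],[0,0,0,0,0,0,-1],[0,0,2,0,0,0,-1],[0,0,2.5,0,0,0,-1],[0,0,2,0,0,0,-1]]])

```text
time: 34.45
eef_pos: [0.5964, -0.027, 0.1346]
tcp_rot: [0.748, 0.664, -0.002, -0.002]
contact_force: [-15.5, 3.3, 65.6]
opening: 0.167
finger_force: 67.3
```

>>> send_rows(series=[[[0,0,0.1,0,0,0,-1],[0,0,0,0,0,0,-1],[0,0,0,0,0,0,-1]]])

```text
time: 34.83
eef_pos: [0.5974, -0.0271, 0.1346]
tcp_rot: [0.748, 0.664, -0.001, -0.001]
contact_force: [-1.8, -0.3, 2.8]
opening: 0.176
finger_force: 60.2
```

>>> send_rows(series=[[[0,0,-3,0,0,0,-1],[0,0,-4,0,0,0,-1],[0,0,-4,0,0,0,-1],[0,0,-1.5,0,0,0,-1],[0,0,0,0,0,0,-1],[0,0,0,0,0,0,-1]]])

```text
time: 35.58
eef_pos: [0.597, -0.027, 0.2575]
tcp_rot: [0.748, 0.664, -0.001, -0.002]
contact_force: [0.4, -0.5, -1.1]
opening: 0.168
finger_force: 59.6
```

```bash
python3 - <<'E'
from h import *
a=cam("top");b=cam("scene")
x0,y0,x1,y1=222,205,262,255;h=cv2.cvtColor(a["img"],cv2.COLOR_RGB2HSV)[y0:y1,x0:x1]
m=cv2.inRange(h,(0,0,150),(179,70,255));n,L,s,ce=cv2.connectedComponentsWithStats(m);i=1+np.argmax(s[1:,4]);bb=s[i][:4]+[x0,y0,0,0]
c=(bb[0]+(bb[2]-1)/2,bb[1]+(bb[3]-1)/2);print("pot now",bb,onz(a,*c,.08),"before c (240,230.5)")
b0=pickle.load(open("l6.pkl","rb"))[1]
print("rack diff",np.abs(b["img"].astype(int)-b0["img"]).sum(2)[150:200,150:212].mean())
to([.457,.0054,.258],[.4035,.212,.258],[.4035,.212,.140])
x=cv2.resize(b["img"],None,fx=1,fy=1);pickle.dump((a,b),open("l7.pkl","wb"))
E
```

```text
pot now [230 220  21  22] [0.4022 0.2132 0.08  ] before c (240,230.5)
rack diff 67.3616129032258
t 35.7 p [ 0.5971 -0.0271  0.2577] phi 1.4528 tilt [-0.0041  0.0009] open 0.174 ff 59.6 F [ 0.2995 -0.1695 -0.1165]
[  1.57 -14.29   0.03]
[19.89 -7.75  0.04]
[-0.    0.05 11.8 ]
```

>>> send_rows(series=[[[0.4,-3.5,0,0,0,0,-1],[0.4,-3.6,0,0,0,0,-1],[0.4,-3.6,0,0,0,0,-1],[0.4,-3.6,0,0,0,0,-1],[4,-1.6,0,0,0,0,-1],[4,-1.6,0,0,0,0,-1],[4,-1.6,0,0,0,0,-1],[4,-1.6,0,0,0,0,-1],[3.9,-1.4,0,0,0,0,-1],[0,0,0,0,0,0,-1]]])

```text
time: 36.92
eef_pos: [0.4026, 0.214, 0.2591]
tcp_rot: [0.746, 0.666, -0.001, -0.001]
contact_force: [0.7, -0.6, -0.7]
opening: 0.172
finger_force: 59.6
```

>>> send_rows(series=[[[0,0,0,0,0,0,-1],[0,0,0,0,0,0,-1]]])

```text
time: 37.17
eef_pos: [0.4041, 0.2114, 0.2599]
tcp_rot: [0.748, 0.664, -0.0, -0.0]
contact_force: [0.8, 0.2, -0.9]
opening: 0.176
finger_force: 59.6
```

```bash
python3 - <<'E'
from h import *
to([.403,.212,.258],[.403,.212,.137])
a=cam("top");b=cam("scene")
b0=pickle.load(open("l6.pkl","rb"))[1]
d=np.abs(b["img"].astype(int)-b0["img"]).sum(2)
print("rack diff",d[150:200,150:212].mean(),"pot diff",d[200:222,296:306].mean())
pickle.dump((a,b),open("l8.pkl","wb"))
x=cv2.resize(b["img"][140:235,150:320],None,fx=4.6,fy=4.6,interpolation=cv2.INTER_CUBIC);cv2.imwrite("pics/l8.png",x[:,:,::-1])
E
```

```text
t 37.2 p [0.4041 0.2114 0.2599] phi 1.4513 tilt [-0.0006 -0.0005] open 0.176 ff 59.6 F [ 0.8138  0.1925 -0.9259]
[ 0.05 -0.12  0.19]
[ 0.01  0.01 12.1 ]
rack diff 57.13967741935484 pot diff 31.009090909090908
```

```bash
python3 - <<'E'
from h import *
a,b=pickle.load(open("l8.pkl","rb"));b0=pickle.load(open("l6.pkl","rb"))[1]
def tm(x0,y0,x1,y1,r=14):
    t=b0["img"][y0:y1,x0:x1];w=b["img"][y0-r:y1+r,x0-r:x1+r];m=cv2.matchTemplate(w,t,cv2.TM_CCOEFF_NORMED);_,v,_,l=cv2.minMaxLoc(m);return v,(l[0]-r,l[1]-r)
print("rack",tm(165,150,212,198),"pot",tm(294,196,308,224),"tank ctrl",tm(215,176,262,196))
E
```

```text
rack (0.8593868017196655, (-3, 2)) pot (0.8688745498657227, (0, 0)) tank ctrl (0.9998560547828674, (0, 0))
```

The rack got its announced nudge of a centimetre or two; the pot has not moved. I'll lower the brush.

>>> send_rows(series=[[[0,0,3,0,0,0,-1],[0,0,3,0,0,0,-1],[0,0,3,0,0,0,-1],[0,0,1.5,0,0,0,-1],[0,0,0.8,0,0,0,-1],[0,0,0,0,0,0,-1],[0,0,0,0,0,0,-1]]])

```text
time: 38.15
eef_pos: [0.4047, 0.2125, 0.1485]
tcp_rot: [0.748, 0.664, 0.001, 0.0]
contact_force: [0.4, -0.4, -0.5]
opening: 0.169
finger_force: 59.6
```

>>> send_rows(series=[[[0,0,0.6,0,0,0,-1],[0,0,0.5,0,0,0,-1],[0,0,0.2,0,0,0,-1],[0,0,0,0,0,0,-1],[0,0,0,0,0,0,-1]]])

```text
time: 38.78
eef_pos: [0.4039, 0.2124, 0.1345]
tcp_rot: [0.748, 0.664, -0.0, -0.0]
contact_force: [-0.1, -0.1, 2.3]
opening: 0.172
finger_force: 59.7
```

>>> send_rows(series=[[[0,0,0,0,0,0,-0.4],[0,0,0,0,0,0,0.2],[0,0,0,0,0,0,0.2],[0,0,0,0,0,0,0.2],[0,0,-4,0,0,0,0.2],[0,0,-5,0,0,0,0.2],[0,0,-6,0,0,0,0.2],[0,0,-6,0,0,0,0.6],[0,0,-6,0,0,0,1],[0,0,0,0,0,0,1]]], force=20)

```text
time: 40.02
eef_pos: [0.4055, 0.2127, 0.4112]
tcp_rot: [0.748, 0.664, 0.006, 0.003]
contact_force: [0.3, -0.2, -1.3]
opening: 0.996
finger_force: 0.0
```

```bash
python3 - <<'E'
from h import *
a=cam("top");b=cam("scene")
h=cv2.cvtColor(b["img"],cv2.COLOR_RGB2HSV);m=cv2.inRange(h,(0,0,0),(179,255,70))[180:215,262:282]
ys,xs=np.nonzero(m);print("handle?",262+xs.mean(),180+ys.min(),len(xs))
to([.645,.278,.41],[.645,.278,.300])
x=np.vstack([cv2.resize(b["img"][130:235,150:320],(780,482),interpolation=cv2.INTER_CUBIC)]);cv2.imwrite("pics/fin1.png",x[:,:,::-1])
E
```

```text
handle? 272.9230769230769 185 143
t 40.1 p [0.404  0.2123 0.4047] phi 1.4529 tilt [0.0012 0.0003] open 0.996 ff 0.0 F [-1.2143  0.4221 -0.5243]
[ 9.36 23.16 -0.5 ]
[-0.   -0.01 11.  ]
```

View pics/fin1.png

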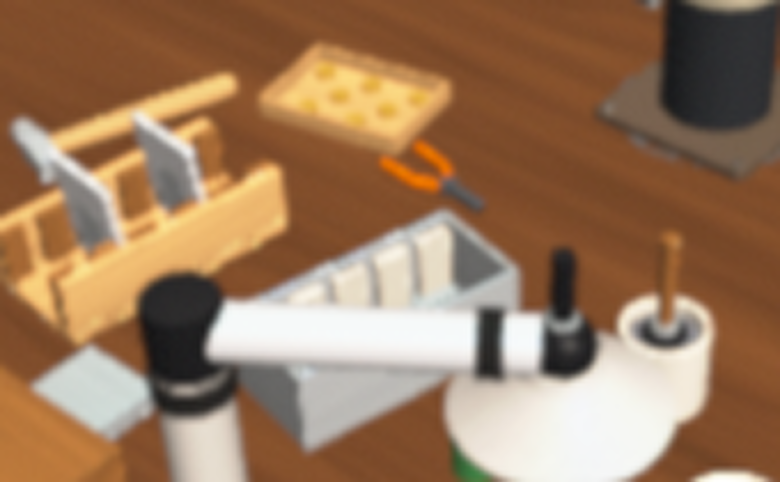

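The brush stands in its pot, the plates stand in the shifted rack, and the hood handle top is at (563,255). Next I'll grip the handle and swing the hood back.

>>> send_rows(series=[[[1.9,4.6,0,0,0,0,1],[1.9,4.6,0,0,0,0,1],[1.9,4.6,0,0,0,0,1],[1.9,4.6,0,0,0,0,1],[1.8,4.7,0,0,0,0,1],[0,0,0,0,0,0,1],[0,0,0,0,0,0,1]]])

```text
time: 41.0
eef_pos: [0.6438, 0.2783, 0.4016]
tcp_rot: [0.748, 0.664, -0.002, -0.001]
contact_force: [-0.2, 0.0, 0.7]
opening: 1.001
finger_force: 0.0
```

>>> send_rows(series=[[[0,0,2.8,0,0,0,1],[0,0,2.8,0,0,0,1],[0,0,2.8,0,0,0,1],[0,0,2.2,0,0,0,1],[0,0,0,0,0,0,1],[0,0,0,0,0,0,-1],[0,0,0,0,0,0,-1],[0,0,0,0,0,0,-1],[0,0,0,0,0,0,-1],[0,0,0,0,0,0,-1]]])

```text
time: 42.25
eef_pos: [0.6437, 0.28, 0.2993]
tcp_rot: [0.747, 0.665, 0.001, -0.001]
contact_force: [-2.3, 4.2, 1.9]
opening: 0.203
finger_force: 20.2
```

```bash
python3 - <<'E'
from h import *
p=ctrl.get_state()["eef_pos"];p0=np.array([.542,-.041]);p1=p[:2]
m=(p0+p1)/2;d=p1-p0;L=np.hypot(*d);n=np.array([d[1],-d[0]])/L
H=m+n*np.sqrt(.27**2-(L/2)**2);print("hinge",H)
H=(H+np.array([.789,.0555]))/2
d=p1-H;r=np.hypot(*d);a0=np.arctan2(d[1],-d[0]);t=np.array([.5275,-.011])-H;a1=np.arctan2(t[1],-t[0]);print(H,r,a0,a1,np.hypot(*t))
to(*[[H[0]-r*np.cos(x),H[1]+r*np.sin(x),p[2]] for x in np.linspace(a0,a1,11)[1:]])
E
```

```text
hinge [0.7941 0.0558]
[0.7915 0.0556] 0.26870117028760665 0.9880967304809313 -0.24717656567094765 0.2723112302000767
t 42.2 p [0.6437 0.28   0.2993] phi 1.4537 tilt [-0.0007  0.0029] open 0.203 ff 20.2 F [-2.3446  4.2448  1.8924]
[-2.29 -2.4  -0.  ]
[-2.57 -2.1  -0.01]
[-2.81 -1.77 -0.01]
[-3.   -1.41 -0.01]
[-3.15 -1.03 -0.01]
[-3.26 -0.63 -0.01]
[-3.31 -0.23 -0.01]
[-3.31  0.18 -0.01]
[-3.26  0.59 -0.01]
[-3.17  0.99 -0.01]
```

>>> send_rows(series=[[[-2.3,-2.4,0,0,0,0,-1],[-2.6,-2.1,0,0,0,0,-1],[-2.8,-1.8,0,0,0,0,-1],[-3,-1.4,0,0,0,0,-1],[-3.1,-1,0,0,0,0,-1],[-3.3,-0.6,0,0,0,0,-1]]])

```text
time: 43.0
eef_pos: [0.5296, 0.1204, 0.2991]
tcp_rot: [0.747, 0.665, -0.0, -0.003]
contact_force: [-4.5, 2.4, 2.7]
opening: 0.202
finger_force: 20.7
```

>>> send_rows(series=[[[-3.3,-0.2,0,0,0,0,-1],[-3.3,0.2,0,0,0,0,-1],[-3.3,0.6,0,0,0,0,-1],[-3.2,1,0,0,0,0,-1],[0,0,0,0,0,0,-1],[0,0,0,0,0,0,-1],[0,0,0,0,0,0,-1]]])

```text
time: 43.88
eef_pos: [0.5252, -0.0155, 0.2989]
tcp_rot: [0.747, 0.664, -0.011, -0.005]
contact_force: [-26.1, -8.1, 9.8]
opening: 0.196
finger_force: 20.4
```

```bash
python3 - <<'E'
from h import *
to([.529,-.011,.3])
E
```

```text
t 43.9 p [ 0.5252 -0.0155  0.2989] phi 1.4537 tilt [-0.0226 -0.0078] open 0.196 ff 20.4 F [-26.0662  -8.0675   9.7665]
[ 0.49  0.33 -0.12]
```

>>> send_rows(series=[[[0,-0.4,0,0,0,0,-1],[0,0,0,0,0,0,-1],[0,0,0,0,0,0,-0.4],[0,0,0,0,0,0,0.3],[0,0,0,0,0,0,0.6],[0,0,0,0,0,0,0.6],[0,0,-4,0,0,0,0.6],[0,0,-5,0,0,0,0.6],[0,0,-5,0,0,0,0.6],[0,0,0,0,0,0,0.6]]])

```text
time: 45.12
eef_pos: [0.5297, -0.0121, 0.4444]
tcp_rot: [0.747, 0.664, 0.003, 0.004]
contact_force: [0.6, 0.6, 0.2]
opening: 0.8
finger_force: 0.0
```

>>> send_rows(series=[[[0,-4,-2,0,0,0,0.6],[-4,-3,-2,0,0,0,0.6],[-6,0,0,0,0,0,0.6],[-6,0,0,0,0,0,0.6],[-6,0,0,0,0,0,0.6],[-6,0,0,0,0,0,0.6],[0,0,0,0,0,0,0.6]]])

```text
time: 46.0
eef_pos: [0.4249, -0.285, 0.4753]
tcp_rot: [0.749, 0.662, -0.0, -0.002]
contact_force: [1.0, 0.8, 0.5]
opening: 0.804
finger_force: 0.0
```

```bash
python3 - <<'E'
from h import *
to();a=cam("top");b=cam("scene");pickle.dump((a,b),open("end.pkl","wb"))
# hood: large near-white disc in top view; its rim lies at z=.191
h=cv2.cvtColor(a["img"],cv2.COLOR_RGB2HSV);m=cv2.inRange(h,(0,0,170),(40,40,255));k=np.zeros_like(m);k[150:225,268:325]=255;m&=k
c=max(cv2.findContours(m,0,1)[0],key=cv2.contourArea);print(cv2.boundingRect(c),cv2.contourArea(c))
(x,y),r=cv2.minEnclosingCircle(c);print(x,y,r,"hood at .2",onz(a,x,y,.2))
# handle in scene
h=cv2.cvtColor(b["img"],cv2.COLOR_RGB2HSV);m=cv2.inRange(h,(0,0,0),(179,255,70))[135:170,205:260];n,L,s,ce=cv2.connectedComponentsWithStats(m);print(s[1:],ce[1:]+[205,135],proj(b,[.525,-.014,.34]),proj(b,[.525,-.014,.3]))
b0=pickle.load(open("l8.pkl","rb"))[1]
for nm,bx in(("pot",(278,170,312,228)),):
    x0,y0,x1,y1=bx;print(nm,np.abs(b["img"].astype(int)-pickle.load(open("scene0.pkl","rb"))["img"]).sum(2)[y0:y1,x0:x1].mean())
t=b0["img"][150:198,160:210];mm=cv2.matchTemplate(b["img"][140:208,150:220],t,cv2.TM_CCOEFF_NORMED);print("rack",cv2.minMaxLoc(mm)[1::2])
# plates rel. rack from scene and tank etc.
E
```

```text
t 46.0 p [ 0.4249 -0.285   0.4753] phi 1.4471 tilt [-0.0038  0.003 ] open 0.804 ff 0.0 F [0.9721 0.7892 0.4531]
(275, 150, 43, 75) 889.5
295.5 187.0 37.566707611083984 hood at .2 [ 0.5653 -0.0027  0.2   ]
[[24  5  4 13 33]
 [29 20  4  7 13]
 [18 25  8  9 18]] [[230.3636 145.1212]
 [235.3846 157.8462]
 [227.1111 163.2778]] [228.5818 138.2779] [229.2208 147.4934]
pot 2.2155172413793105
rack (0.7651721239089966, (10, 10))
```

```bash
python3 - <<'E'
from h import *
a,b=pickle.load(open("end.pkl","rb"))
f=cv2.resize(cv2.imread("pics/fin1.png")[:,:,::-1],(170,105),interpolation=cv2.INTER_AREA).astype(int);e=b["img"][130:235,150:320].astype(int)
d=np.abs(f-e).sum(2)
for r in range(0,80,8):print(" ".join("%3d"%d[r:r+8,c:c+8].mean() for c in range(0,72,8)))
x=np.hstack([cv2.resize(b["img"][130:235,150:320],(560,346),interpolation=cv2.INTER_CUBIC)]);cv2.imwrite("pics/end.png",x[:,:,::-1])
E
```

```text
1   2   2   2   2   2   2   2   2
  2   2   2   1   2   2   2   2   2
  2   2   2   2   2   3   2   2   2
  3   3   3   3   4   3   1   2   8
  2   4   3   3   2   4   3  38 333
  2   3   3   3   3   3   5 182 484
  3   2   2   3   2   4 145 380 325
  3   3   2   2   2  89 465 250   7
  2   3   1   6   2  52 207  87  67
  2   2   3   2   3 173 368 133  83
```

The rack and plates are unchanged since the last picture; only the hood arm differs. The pot is unchanged too, and the hood handle is within about 20 mm of the tank centre. I'll hand in.

```bash
python3 -c "
from plant import ctrl
print(ctrl.sign_off())"
```

```text
the job is handed in; nothing more can be done
None
```

The job is handed in at about 46 s of robot time: both plates (only two were there) stand in the rack, both tank ends are scrubbed, the brush is back in its pot and the hood is back over the tank; the sign-off gave no verdict.

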